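# Load heel blocks into a routing slide and bring it up to its mark

## Task

Load every wooden heel block on the bench into the pockets of the routing slide's tray, one lying flat in each of as many pockets as there are blocks, and then swing the window-frame lid fully shut over them. Only then use the black bar knob to bring the tray's pointer blade in line with the marker's blade: first turn anticlockwise (from above) until the pointer has clearly passed the marker, by 5 mm or so, then come back clockwise so that the last turning is clockwise, the screw's slack is taken up and the brass nut bears on the tray side of its window. Leave the pen pot, the plane and the stone alone.

Things in the scene. Friction and masses are not known exactly. Their poses are not given: they have to be found in the camera images.
- block0: dark wooden heel block, 62 x 34 x 34 mm, about 60 g; origin at its centre, x along its 62 mm length (either way round, any long face down). Starts lying on the bench to the robot's left, its length within 0.6 rad of the world x axis. May be absent (two to four are there).
- block1: dark wooden heel block, 62 x 34 x 34 mm, about 60 g; origin at its centre, x along its 62 mm length (either way round, any long face down). Starts lying on the bench to the robot's left, its length within 0.6 rad of the world x axis. May be absent (two to four are there).
- block2: dark wooden heel block, 62 x 34 x 34 mm, about 60 g; origin at its centre, x along its 62 mm length (either way round, any long face down). Starts lying on the bench to the robot's left, its length within 0.6 rad of the world x axis. May be absent (two to four are there).
- block3: dark wooden heel block, 62 x 34 x 34 mm, about 60 g; origin at its centre, x along its 62 mm length (either way round, any long face down). Starts lying on the bench to the robot's left, its length within 0.6 rad of the world x axis. May be absent (two to four are there).
- tray_floor (a point): middle of the upper face of the sliding plywood tray's floor (150 x 212 mm), 42 mm above the bench; the tray slides along this frame's y. x points away from the robot, to the lid's hinge, z up. Four open pockets in a row along y. Posts 14 mm square, 37 mm high stand at the floor's corners (x +-68, y +-97 mm).
- pocket0 (a point): middle of the floor of an open pocket of the tray, 70 mm along x by 40 mm along y, bounded by ribs only 8 mm high. Axes as tray_floor, whose y here is -72 mm. A seated block lies with its length along x, its centre 17 mm above this point; it can be held by its two ends with the fingers above the ribs. The next pocket is 48 mm away.
- pocket1 (a point): middle of the floor of an open pocket of the tray, 70 mm along x by 40 mm along y, bounded by ribs only 8 mm high. Axes as tray_floor, whose y here is -24 mm. A seated block lies with its length along x, its centre 17 mm above this point; it can be held by its two ends with the fingers above the ribs. The next pocket is 48 mm away.
- pocket2 (a point): middle of the floor of an open pocket of the tray, 70 mm along x by 40 mm along y, bounded by ribs only 8 mm high. Axes as tray_floor, whose y here is 24 mm. A seated block lies with its length along x, its centre 17 mm above this point; it can be held by its two ends with the fingers above the ribs. The next pocket is 48 mm away.
- pocket3 (a point): middle of the floor of an open pocket of the tray, 70 mm along x by 40 mm along y, bounded by ribs only 8 mm high. Axes as tray_floor, whose y here is 72 mm. A seated block lies with its length along x, its centre 17 mm above this point; it can be held by its two ends with the fingers above the ribs. The next pocket is 48 mm away.
- lid_hinge (a point): middle of the lid's hinge axis, on the tray's far edge: 75 mm along x and 43 mm up from tray_floor; the axis runs along y.
- lid_edge (a point): middle of the free edge of the lid, half-way through its thickness; the lid is a plywood window frame 150 mm long from hinge to free edge, 212 mm wide, 10 mm thick, 250 g, with two openings (94 x 76 mm) and a 28 mm border along the free edge. Push the frame; it has no handle.
- lid (a joint): lid angle, rad: 0 shut (level over the blocks), about 2.0 to 2.2 at the start (leaning back, away from the robot). The hinge is stiff (0.3 N m): the lid stays where it is left; about 4 N at the free edge moves it.
- knob_grip (a point): on the knob's vertical axis, 92 mm above the bench. Black knob on a grey gear housing at the -y (robot's right) end of the slide: a disc of 68 mm diameter with a straight bar grip on it, 64 mm long, 14 mm wide, 30 mm high (from 72 to 102 mm above the bench). The x axis of this point runs along the bar and turns with it.
- knob (a joint): knob angle, rad, 0 at the start, growing clockwise seen from above, from -6.5 to 3; 0.06 N m of friction, stays where left. Clockwise drives the brass nut, and so the tray, away from the knob (+y of the tray) 6 mm per rad; anticlockwise draws it back. After a change of direction the nut first crosses 4 mm of slack (0.67 rad) before the tray moves; it starts in mid-slack.
- tray (a joint): travel of the tray along +y of the slide, m: 0 at the start, -0.045 to 0.020. Slides with 5 N of friction; pushed by hand it moves within the slack only.
- index (a point): tip of the dark pointer blade (4 mm wide) on the middle of the tray's far side, on the tray: 103 mm along x from tray_floor.
- marker_tip (a point): tip of the 4 mm wide dark blade of the steel marker rider clamped on the slide's far rail; its y axis is parallel to the tray's travel. The pointer is in line when index has the same y in this frame. It starts 10 to 20 mm on the knob's side (-y) of the pointer.
- nut (a point): middle of the brass nut's top: a 12 mm long block in a window on the tray's knob side. It follows the knob exactly (6 mm per rad).
- window (a point): middle of the nut's window in the tray, which is 16 mm long along y; its axes are the tray's. The nut lies at y = +2 mm in this frame when the slack is taken up by clockwise turning, -2 mm by anticlockwise.
- pen_pot: terracotta pot with pens, 86 mm across, 135 mm high, origin under its centre. Leave alone.
- plane: small steel block plane, 150 x 46 x 50 mm, origin under its centre. Leave alone.
- stone: pale flat stone slab, 120 x 90 x 30 mm, origin under its centre. Leave alone.
Mind the look-alikes: they are no part of the job. Leave any blue or pink look-alike of the block2 alone. What is shaped like the block0 but purple is not meant.

How it is judged:
By the outcome, as a careful person would: the job done as asked, in the order asked, and still so for the second after the job is handed in, with the robot touching nothing.
Of block0, block1, block2, block3 only 2 to 4 are there at a start; the rules pass over those that are not, and their reading is None.
At some moment in a run one of block0, block1, block2, block3 may be knocked a few centimetres aside while the robot is not near it.
Once in a run the grip may slacken for a moment while it holds something.
It also fails if it takes over 210 s, if anything falls off the work surface, if the arm or the gripper's body presses on something with over 40 N, if the wrist force passes 120 N, or if a joint passes its speed limit or range.

## Robot

A 6-joint arm with a two-finger parallel gripper is mounted at the origin on the work surface. World frame = base frame: x ahead of the robot, y to its left, z up, the work surface at z = 0. Lengths are in m, angles in degrees, forces in N, time in s.
With the tool pointing down it reaches from about 0.3 to 0.75 m from the base axis. Payload 8.5 kg.
Tool frame: the origin (TCP) lies on the centre line of the jaws, within the pads' length; the fingertips stand 17 mm ahead of it and the grasp point (between the pads) lies 2 mm behind it; z points along the fingers, y is the line along which they close (so a half turn about z gives the same grasp; the last joint's range is limited). The gripper opens to 85 mm and grips with 20 to 120 N. Pads are 22 mm wide; open, the fingers measure 114 mm over their backs; the gripper's body (76 mm by 85 mm) begins 54 mm behind the grasp point. The pads swing forward as they close: fully open they stand 13 mm farther back than shut.
Start: joints at [54.7, 21.807, 74.336, -0, 83.858, -12.336], TCP at [0.215, 0.506, 0.248] pointing down, gripper open.
Joint ranges: [-178.18, 178.18], [-50.72, 133.34], [12.68, 142.11], [-81.47, 261.47], [9.98, 163.14], [-165.26, 165.26]. Speed limits (degrees/s): [136.94, 136.94, 180, 180, 180, 180].

## Interface

Orientations are given as a 3x3 rotation matrix whose columns are the frame's x, y, z axes.
In Python, from rig import env gives the robot as it stands.
- The arm moves only by the shell command python3 -m handwheel 'ROWS' [OPENING] [FORCE]. ROWS is JSON, a list that holds one entry, the list of rows, each a list of 4 numbers: the shift along the tool's x, y, z in m, then the turn about the tool's z in rad. In form: [[[x, y, z, roll], ...]]. A call has 1 to 5 rows; each row shifts and turns the commanded pose from where the row before left it, along the tool's axes as they then stand; what a row does not reach is not made up. A row lasts 1/12 s, in which the tool goes at most 41.7 mm and 7.16 degrees, less where a joint would pass 70% of its speed; a pose out of reach is approached as far as the arm can. A call is refused whole if a number of a shift passes 0.0417 or a number of a turn 0.125, either way. A call with a gripper value outside its range is refused whole. OPENING is the opening in per cent of the stroke, from 0 (shut) to 100 (fully open), set as the call begins (- or left out, the last holds). The fingers move at their own pace and stop on an object; FORCE is the grip in N (left out, the last holds). Time passes only in rows, so rows that do not move let the fingers close. It gives the time, the measured TCP pose, the force and the opening at its end, in the units of the state.
- env.observe(): the state, without advancing time (a new reading comes with each control period).
- env.get_image(name): name is "scene" or "top"; returns (picture, depth): 384x512x3 uint8, red, green, blue; 384x512 float32, m along the optical axis (not along the pixel's ray), 0 where there is no reading.
- env.camera_params(name): a dict with "K" (3x3 intrinsics, pixels), "rvec" (rotation vector, rad) and "tvec" (3), from world to camera coordinates, as OpenCV has them. Camera axes: x right, y down, z forward; pixel columns grow to the right and rows downward; lengths in m; the calibration is good to about 2 mm. A picture is of the moment at which its call begins. camera_params takes no time and is no camera call.
- env.close_job(): hands the job in, once; it reports no verdict.
The state is a dict: "time_s": time; "q": joint angles; "qvel": joint speeds; "joint_efforts": joint torques, N m; "position": TCP position; "tool_rot": TCP orientation; "ft_force": force on the tool from outside, world axes, zero at the start; "wrist_torque": the same for the moment, N m; "grip_width": finger opening in m.
Only numpy, scipy, OpenCV 4.12 (cv2) and the standard library are available. Lean on these libraries where they do the work, as an engineer would, in place of code of your own. Each camera call takes 0.05 s, during which the arm holds its last target. There are 200 camera calls.

## Working session

There is one attempt and no reset: what is moved stays moved. The work goes in short steps, Python scripts to look and compute and a shell command to move; the robot and the scene stay as the last step left them, time stands still between calls to the robot, and variables do not carry over. Pictures are saved under pics/ and viewed, on a budget of 14 in all, crops included, one or two more only if the job needs it, and the job is handed in when it is done.

```bash
ls; mkdir -p pics
cat > h.py <<'E'
import numpy as np, cv2
from rig import env
def cam(n):
    c=env.camera_params(n); R=cv2.Rodrigues(np.array(c["rvec"],float))[0]
    return np.array(c["K"],float),R,np.array(c["tvec"],float).ravel()
def grab(n):
    im,d=env.get_image(n); np.savez(f"{n}.npz",im=im,d=d); return im,d
def last(n):
    z=np.load(f"{n}.npz"); return z["im"],z["d"]
def pts(n,d):
    K,R,t=cam(n); v,u=np.mgrid[:d.shape[0],:d.shape[1]]
    P=np.stack([(u-K[0,2])/K[0,0]*d,(v-K[1,2])/K[1,1]*d,d],-1)
    return (P-t)@R
def onz(n,u,v,z):
    K,R,t=cam(n); r=R.T@np.array([(u-K[0,2])/K[0,0],(v-K[1,2])/K[1,1],1]); c=-R.T@t
    return c+r*(z-c[2])/r[2]
def proj(n,p):
    K,R,t=cam(n); q=K@(R@np.array(p,float)+t); return q[:2]/q[2]
def save(im,f,box=None,s=1):
    if box: im=im[box[1]:box[3],box[0]:box[2]]
    cv2.imwrite("pics/"+f,cv2.resize(im[:,:,::-1],None,fx=s,fy=s,interpolation=cv2.INTER_CUBIC))
def st():
    o=env.observe(); print(round(o["time_s"],2),np.round(o["position"],4),"\n",np.round(o["tool_rot"],3),np.round(o["ft_force"],1),round(o["grip_width"],4),np.round(o["q"],1))
E
python3 - <<'E'
from h import *
st()
for n in("top","scene"):
    im,d=grab(n); save(im,n+"0.png",None,1.5); K,R,t=cam(n); print(n,-R.T@t,K[0,0]); print(R)
E
```

```text
pics
0.0 [0.2144 0.5062 0.2477] 
 [[-0.921  0.39  -0.001]
 [ 0.39   0.921 -0.001]
 [ 0.    -0.001 -1.   ]] [0.1 1.1 0.4] 0.0853 [ 54.7  21.8  74.4   0.   83.9 -12.3]
top [0.4199647  0.04234902 1.22519117] 410.3957640572866
[[ 0.01105581 -0.99993559 -0.00256605]
 [-0.99554214 -0.01076678 -0.09370125]
 [ 0.09366759  0.00359056 -0.99559705]]
scene [1.23525545 0.68483606 0.83270581] 431.0396433999189
[[-0.67016498  0.74192632 -0.02059684]
 [ 0.46901638  0.40181773 -0.78648976]
 [-0.57524128 -0.53673815 -0.61725977]]
```

View pics/top0.png

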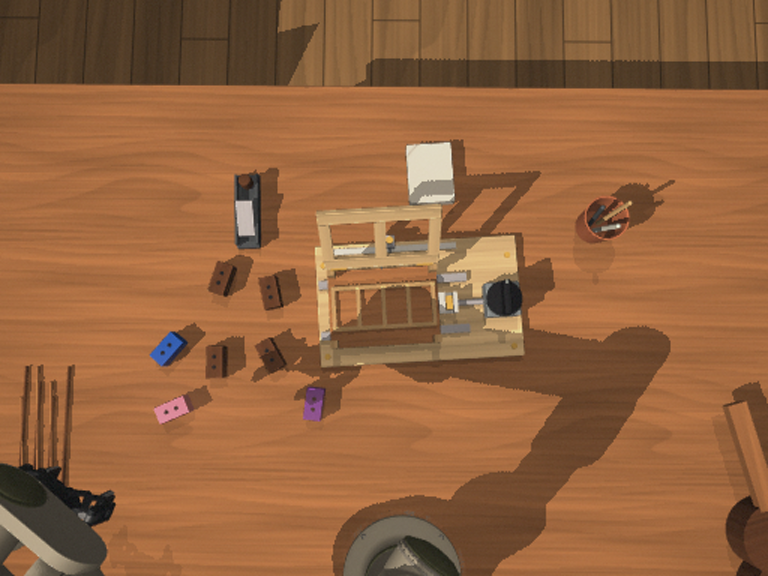

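View pics/scene0.png

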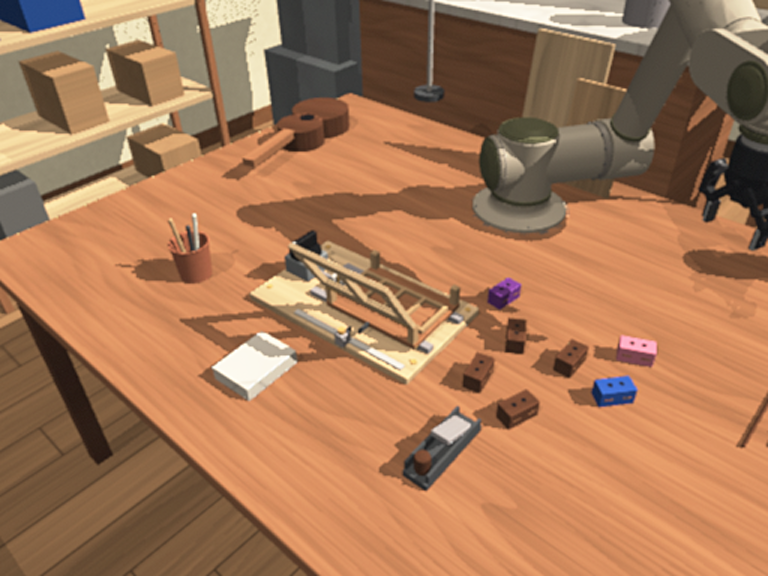

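Dark blocks (top picture, displayed px): (223,279), (271,292), (217,361), (271,355). Look-alikes: blue (169,349), pink (171,409), purple (314,404). I choose the four dark ones.

```bash
cat >> h.py <<'E'
def blocks(n="top",pr=True):
    im,d=last(n); P=pts(n,d); I=im.astype(int)
    m=(I.max(2)<110)&(I[...,0]>I[...,2]+8)&(P[...,2]>.026)&(P[...,2]<.042)&(P[...,1]>.1)&(P[...,0]>.2)
    k,l,s,c=cv2.connectedComponentsWithStats(m.astype(np.uint8))
    for i in range(1,k):
        if s[i,4]<60: continue
        Q=P[l==i]; r=cv2.minAreaRect((Q[:,:2]*1000).astype(np.float32))
        b=cv2.boxPoints(r); e=[b[1]-b[0],b[2]-b[1]]; e=max(e,key=np.linalg.norm); a=np.degrees(np.arctan2(e[1],e[0])); a=(a+90)%180-90
        print("px",np.round(c[i]),s[i,4],"xy",np.round(r[0],1),np.round(r[1],1),"yaw",round(a,1),"z",round(np.median(Q[:,2]),4))
E
python3 - <<'E'
from h import *
im,d=last("top"); blocks()
save(im,"tray1.png",(205,130,355,250),5)
save(im,"blk1.png",(95,165,225,285),5)
E
```

```text
px [147. 185.] 190 xy [568.1 356.5] [32.  60.4] yaw -17.9 z 0.0332
px [180. 195.] 182 xy [541.8 259.4] [61.  31.7] yaw 12.5 z 0.0333
px [227. 225.] 79 xy [450.8 120.9] [28.9 37.9] yaw -89.3 z 0.04
px [180. 237.] 216 xy [419.  256.9] [60.1 34. ] yaw 30.6 z 0.0329
px [143. 240.] 148 xy [408.  360.8] [28.5 58.6] yaw -1.5 z 0.0329
```

View pics/tray1.png

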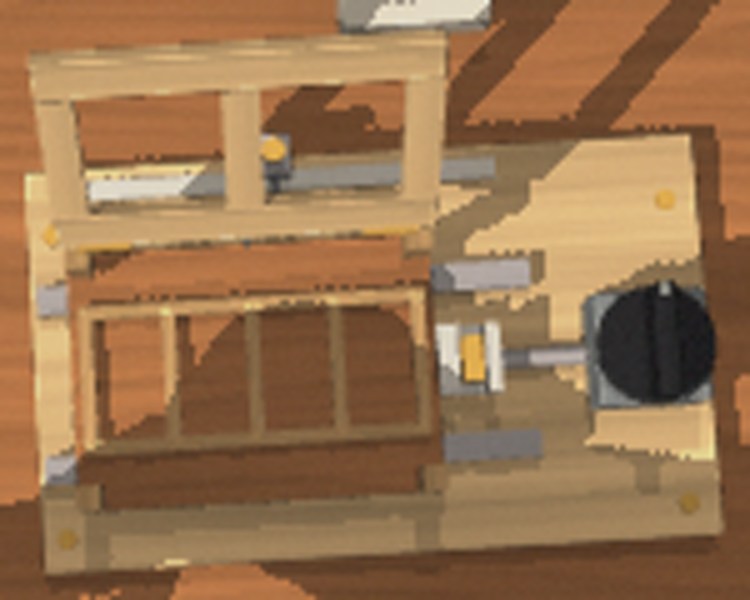

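View pics/blk1.png

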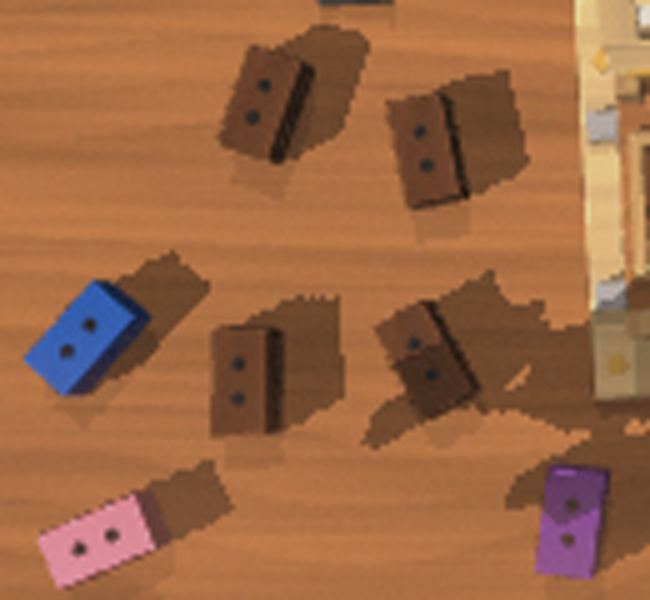

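Run:
```python
from h import *
im,d=last("top"); P=pts("top",d)
c=[(88,310),(422,293),(428,432),(92,447)]
C=np.array([onz("top",205+u/5,130+v/5,.050) for u,v in c])
print(np.round(C[:,:2]*1000,1)); print([round(np.linalg.norm(C[i]-C[(i+1)%4])*1000,1) for i in range(4)])
# model: x=+39 y=+96 first
M=np.array([[39,96],[39,-96],[-39,-96],[-39,96]])/1000.
A,_=cv2.estimateAffinePartial2D(M.astype(np.float32),C[:,:2].astype(np.float32)); 
yaw=np.arctan2(A[1,0],A[0,0]); print("scale",np.hypot(*A[:,0]),"yaw deg",np.degrees(yaw),"centre",A[:,2])
R=np.array([[np.cos(yaw),-np.sin(yaw)],[np.sin(yaw),np.cos(yaw)]])
for y in(-.072,-.024,.024,.072): print("pocket",y,np.round(A[:,2]+R@[0,y],4))
k=onz("top",205+657/5,130+343/5,.08); print("knob",k, P[130+343//5,205+657//5], (k[:2]-A[:,2])@R)
print("depth floor",P[130+70,205+50], "rim",P[206,205+54])
for u,v in((666,285),(666,395)): print(onz("top",205+u/5,130+v/5,.102))
print("lid free edge", [np.round(P[130+v//5,205+u//5],3) for u,v in((60,60),(240,60),(420,60),(240,80),(240,190),(240,215))])
```

```text
[[548.2 133. ]
 [560.1 -59.4]
 [480.  -63. ]
 [469.3 129.3]]
[np.float64(192.7), np.float64(80.2), np.float64(192.6), np.float64(79.0)]
scale 1.0058673302364523 yaw deg 3.26243489960463 centre [0.5143863  0.03499491]
pocket -0.072 [ 0.5185 -0.0369]
pocket -0.024 [0.5158 0.011 ]
pocket 0.024 [0.513 0.059]
pocket 0.072 [0.5103 0.1069]
knob [ 0.52973467 -0.18844968  0.08      ] [ 0.52985355 -0.18413318  0.09600507] [ 0.00260739 -0.22395593]
depth floor [0.5258066  0.03944283 0.05255237] rim [0.50970579 0.02763365 0.03889502]
[ 0.55977838 -0.1892308   0.102     ]
[ 0.4990457  -0.18871509  0.102     ]
lid free edge [array([0.656, 0.136, 0.216]), array([0.657, 0.046, 0.215]), array([ 0.661, -0.045,  0.204]), array([0.65 , 0.046, 0.2  ]), array([0.607, 0.046, 0.12 ]), array([0.596, 0.046, 0.102])]
```

```bash
cat >> h.py <<'E'
def plan(x,y,z,yaw,o=None):
    "roll first (about tool z), then shift in the rolled tool axes; yaw = world angle of tool y, mod 180"
    o=o or env.observe(); R=np.array(o["tool_rot"]); p=np.array(o["position"])
    a=np.degrees(np.arctan2(R[1,1],R[0,1])); r=np.radians((a-yaw+90)%180-90)   # +roll = cw from above
    Rn=R@cv2.Rodrigues(np.array([0,0,r]))[0]; s=Rn.T@(np.array([x,y,z])-p)
    print("t",round(o["time_s"],2),"toolyaw",round(a,1),"ROLL",round(r,4),"SHIFT",np.round(s,4),"| q6",round(o["q"][5],1),"q1",round(o["q"][0],1),"F",np.round(o["ft_force"],1),"w",round(o["grip_width"],4),"p",np.round(p,4))
E
python3 -c "
from h import *
plan(.568,.3565,.10,-17.9)"
```

```text
t 0.1 toolyaw 67.0 ROLL 1.4824 SHIFT [-0.0336  0.3825  0.1477] | q6 -12.3 q1 54.7 F [ 0.1  0.6 -0.2] w 0.0854 p [0.2144 0.5062 0.2478]
```

```bash
M="python3 -m handwheel"
$M '[[[0,0,0,0.1235],[0,0,0,0.1235],[0,0,0,0.1235],[0,0,0,0.1235],[0,0,0,0.1235]]]' 100 40
$M '[[[0,0,0,0.1235],[0,0,0,0.1235],[0,0,0,0.1235],[0,0,0,0.1235],[0,0,0,0.1235]]]' >/dev/null
$M '[[[0,0,0,0.1235],[0,0,0,0.1235]]]' >/dev/null
$M '[[[-0.003,0.035,0.012,0],[-0.003,0.035,0.012,0],[-0.003,0.035,0.012,0],[-0.003,0.035,0.012,0],[-0.003,0.035,0.012,0]]]' >/dev/null
$M '[[[-0.003,0.035,0.012,0],[-0.003,0.035,0.012,0],[-0.003,0.035,0.012,0],[-0.003,0.035,0.012,0],[-0.003,0.035,0.012,0]]]'
$M '[[[0,0,0,0],[0,0,0,0]]]' >/dev/null
python3 -c "
from h import *
plan(.568,.3565,.026,-17.9)"
```

```text
time_s: 0.52
position: [0.2145, 0.5063, 0.2479]
tool_rot: [[-0.52, 0.854, -0.001], [0.854, 0.52, -0.001], [-0.0, -0.001, -1.0]]
ft_force: [-0.8, -0.5, -0.3]
grip_width: 0.0857
time_s: 1.93
position: [0.5398, 0.3694, 0.1273]
tool_rot: [[0.307, 0.952, -0.001], [0.952, -0.307, -0.0], [-0.001, -0.001, -1.0]]
ft_force: [-0.2, 0.7, 0.5]
grip_width: 0.0857
t 2.1 toolyaw -18.0 ROLL -0.0022 SHIFT [-0.0031  0.0313  0.1006] | q6 42.1 q1 24.0 F [ 0.7  0.4 -0.2] w 0.0852 p [0.5394 0.3691 0.1266]
```

```bash
M="python3 -m handwheel"
$M '[[[-0.0015,0.0157,0.015,0],[-0.0016,0.0156,0.015,0],[0,0,0.025,0],[0,0,0.025,0],[0,0,0.0206,0]]]' 
$M '[[[0,0,0,0],[0,0,0,0]]]' 70 >/dev/null
$M '[[[0,0,0,0],[0,0,0,0],[0,0,0,0],[0,0,0,0],[0,0,0,0]]]' 40 
$M '[[[0,0,0,0],[0,0,0,0],[0,0,0,0],[0,0,0,0],[0,0,0,0]]]'
python3 - <<'E'
from h import *
plan(.568,.3565,.026,-17.9)
im,d=grab("scene"); u=proj("scene",(.568,.3565,.05)); b=[int(max(0,u[0]-60)),int(max(0,u[1]-60))]; save(im,"g1.png",(b[0],b[1],b[0]+120,b[1]+100),5)
E
```

```text
time_s: 2.52
position: [0.566, 0.3585, 0.0266]
tool_rot: [[0.306, 0.952, -0.001], [0.952, -0.306, -0.0], [-0.0, -0.001, -1.0]]
ft_force: [1.1, -0.5, -0.8]
grip_width: 0.0852
time_s: 3.1
position: [0.5675, 0.358, 0.0286]
tool_rot: [[0.307, 0.952, 0.001], [0.952, -0.307, 0.001], [0.001, 0.001, -1.0]]
ft_force: [-0.2, -0.2, 2.9]
grip_width: 0.0612
time_s: 3.52
position: [0.5676, 0.358, 0.0286]
tool_rot: [[0.307, 0.952, 0.001], [0.952, -0.307, 0.001], [0.001, 0.001, -1.0]]
ft_force: [-1.0, 0.3, 6.3]
grip_width: 0.0608
t 3.52 toolyaw -17.9 ROLL 0.0003 SHIFT [-0.0013  0.0009  0.0026] | q6 40.0 q1 22.2 F [-1.   0.3  6.3] w 0.0608 p [0.5676 0.358  0.0286]
```

View pics/g1.png

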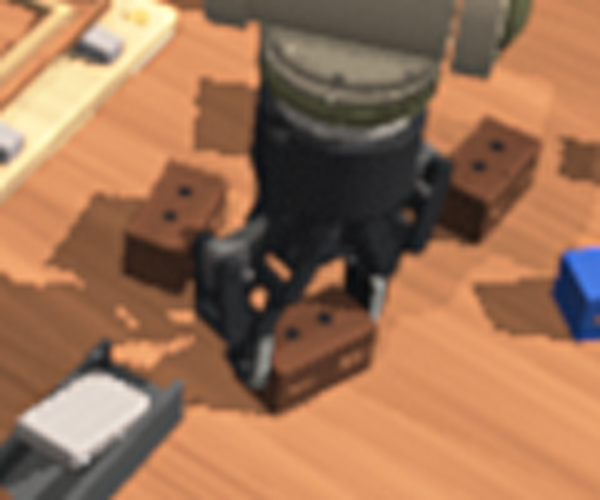

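```bash
M="python3 -m handwheel"
$M '[[[0,0,-0.02,0],[0,0,-0.04,0],[0,0,-0.04,0],[0,0,-0.02,0],[0,0,0,0]]]'
python3 - <<'E'
from h import *
plan(.5185,-.0369,.13,3.26)
E
```

```text
time_s: 3.98
position: [0.569, 0.3585, 0.1535]
tool_rot: [[0.307, 0.952, 0.009], [0.952, -0.307, 0.004], [0.006, 0.008, -1.0]]
ft_force: [0.2, 1.1, 0.3]
grip_width: 0.0608
t 3.98 toolyaw -17.9 ROLL -0.3689 SHIFT [-0.392  -0.0731  0.0216] | q6 40.0 q1 22.2 F [0.2 1.1 0.3] w 0.0608 p [0.569  0.3585 0.1535]
```

```bash
M="python3 -m handwheel"
$M '[[[0,0,0,-0.123],[0,0,0,-0.123],[0,0,0,-0.123],[-0.02,-0.004,0,0],[-0.035,-0.007,0,0]]]' >/dev/null
$M '[[[-0.037,-0.007,0,0],[-0.037,-0.007,0,0],[-0.037,-0.007,0,0],[-0.037,-0.007,0,0],[-0.037,-0.007,0,0]]]' >/dev/null
$M '[[[-0.037,-0.007,0,0],[-0.037,-0.007,0,0],[-0.037,-0.007,0,0],[-0.025,-0.004,0,0],[-0.015,-0.002,0,0]]]' >/dev/null
$M '[[[0,0,0,0],[0,0,0,0]]]' >/dev/null
python3 - <<'E'
from h import *
plan(.5185,-.0369,.09,3.26);st()
E
```

```text
t 5.4 toolyaw 3.2 ROLL -0.0016 SHIFT [-0.0001  0.0022  0.057 ] | q6 -20.4 q1 -17.2 F [ 0.2 -0.  -1.5] w 0.0607 p [ 0.5163 -0.037   0.147 ]
5.4 [ 0.5163 -0.037   0.147 ] 
 [[-0.055  0.998 -0.001]
 [ 0.998  0.055  0.001]
 [ 0.001 -0.001 -1.   ]] [ 0.2 -0.  -1.5] 0.0607 [-17.2  24.4  88.6   0.   67.1 -20.4]
```

```bash
M="python3 -m handwheel"
$M '[[[0,0.0022,0.02,0],[0,0,0.025,0],[0,0,0.02,0],[0,0,0.006,0],[0,0,0.0035,0]]]' >/dev/null
$M '[[[0,0,0,0],[0,0,0,0]]]'
python3 - <<'E'
from h import *
im,d=grab("scene"); plan(.5185,-.0369,.0725,3.26); u=proj("scene",(.5185,-.037,.06)); print(u); b=[int(u[0]-50),int(u[1]-50)]; save(im,"p1.png",(b[0],b[1],b[0]+110,b[1]+90),5)
E
```

```text
time_s: 5.98
position: [0.5194, -0.0362, 0.0741]
tool_rot: [[-0.058, 0.998, 0.001], [0.998, 0.058, -0.0], [-0.0, 0.001, -1.0]]
ft_force: [-1.1, 0.2, -1.6]
grip_width: 0.0612
t 6.03 toolyaw 3.3 ROLL 0.0005 SHIFT [-0.0005 -0.001   0.0017] | q6 -20.3 q1 -17.0 F [-0.9 -0.6 -0.6] w 0.0609 p [ 0.5194 -0.0364  0.0742]
[240.7929303  186.66672066]
```

View pics/p1.png

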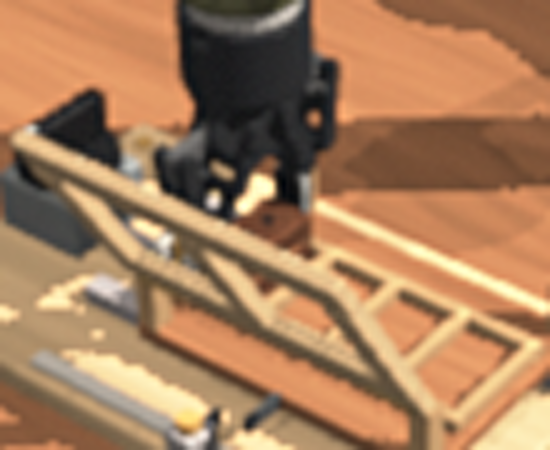

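```bash
M="python3 -m handwheel"
$M '[[[0,0,0.002,0],[0,0,0,0],[0,0,0,0]]]' 
$M '[[[0,0,0,0],[0,0,0,0],[0,0,0,0],[0,0,0,0]]]' 100 >/dev/null
$M '[[[0,0,-0.02,0],[0,0,-0.04,0],[0,0,-0.03,0],[0,0,0,0],[0,0,0,0]]]'
python3 - <<'E'
from h import *
plan(.5418,.2594,.10,12.5)
E
```

```text
time_s: 6.28
position: [0.5191, -0.0365, 0.0716]
tool_rot: [[-0.057, 0.998, 0.001], [0.998, 0.057, -0.0], [-0.0, 0.001, -1.0]]
ft_force: [-0.3, 1.3, 0.2]
grip_width: 0.0612
time_s: 7.03
position: [0.5194, -0.0367, 0.1625]
tool_rot: [[-0.057, 0.998, 0.003], [0.998, 0.057, -0.001], [-0.001, 0.003, -1.0]]
ft_force: [-0.5, -1.0, -0.5]
grip_width: 0.0857
t 7.03 toolyaw 3.3 ROLL -0.1611 SHIFT [0.2843 0.0858 0.0623] | q6 -20.3 q1 -17.1 F [-0.5 -1.  -0.5] w 0.0857 p [ 0.5194 -0.0367  0.1625]
```

```bash
M="python3 -m handwheel"
$M '[[[0,0,0,-0.08],[0,0,0,-0.081],[0.034,0.0107,0,0],[0.036,0.0107,0,0],[0.036,0.0107,0,0]]]' >/dev/null
$M '[[[0.036,0.0107,0,0],[0.036,0.0107,0,0],[0.036,0.0107,0.02,0],[0.036,0.0108,0.02,0],[0.0343,0.0107,0.02,0]]]' >/dev/null
$M '[[[0,0,0,0],[0,0,0,0],[0,0,0,0]]]' >/dev/null
python3 - <<'E'
from h import *
plan(.5418,.2594,.026,12.5)
im,d=grab("top"); blocks(); P=pts("top",d)
save(im,"t2.png",(215,165,305,240),6)
E
```

```text
t 8.12 toolyaw 12.5 ROLL 0.0001 SHIFT [0.0015 0.0017 0.0751] | q6 1.7 q1 14.2 F [ 0.5 -0.1  1.5] w 0.0856 p [0.5406 0.2576 0.1011]
```

View pics/t2.png

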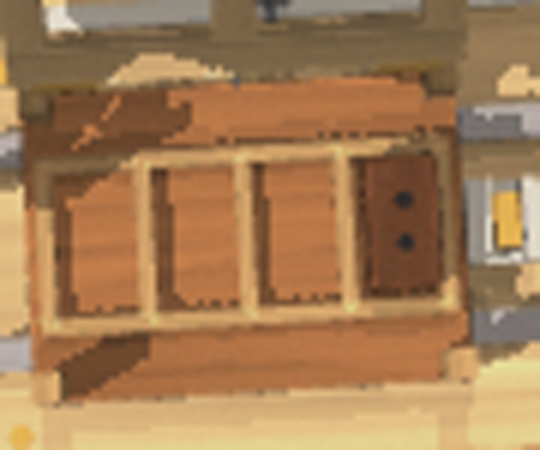

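```bash
M="python3 -m handwheel"
$M '[[[0.0015,0.0017,0.015,0],[0,0,0.025,0],[0,0,0.02,0],[0,0,0.015,0],[0,0,0,0]]]' 
$M '[[[0,0,0,0],[0,0,0,0]]]' 70 >/dev/null
$M '[[[0,0,0,0],[0,0,0,0],[0,0,0,0],[0,0,0,0],[0,0,0,0]]]' 40 
$M '[[[0,0,0,0],[0,0,0,0],[0,0,0,0]]]' 
$M '[[[0,0,-0.02,0],[0,0,-0.04,0],[0,0,-0.04,0],[0,0,-0.01,0],[0,0,0,0]]]'
python3 - <<'E'
from h import *
plan(.5158,.011,.13,3.26)
E
```

```text
time_s: 8.58
position: [0.5413, 0.2581, 0.0248]
tool_rot: [[-0.214, 0.977, -0.004], [0.977, 0.214, -0.001], [-0.0, -0.005, -1.0]]
ft_force: [-0.5, -0.1, 0.3]
grip_width: 0.0853
time_s: 9.17
position: [0.5432, 0.2596, 0.0288]
tool_rot: [[-0.216, 0.976, 0.003], [0.976, 0.216, 0.0], [-0.0, 0.003, -1.0]]
ft_force: [-0.5, -1.7, 6.9]
grip_width: 0.0608
time_s: 9.42
position: [0.5432, 0.2596, 0.0288]
tool_rot: [[-0.216, 0.976, 0.003], [0.976, 0.216, 0.0], [-0.0, 0.003, -1.0]]
ft_force: [0.3, -2.9, 6.8]
grip_width: 0.0611
time_s: 9.83
position: [0.5437, 0.2602, 0.1413]
tool_rot: [[-0.216, 0.976, 0.008], [0.976, 0.216, 0.002], [0.0, 0.008, -1.0]]
ft_force: [-0.8, -0.6, -0.8]
grip_width: 0.0608
t 9.83 toolyaw 12.5 ROLL 0.1612 SHIFT [-0.2473 -0.0421  0.0105] | q6 1.8 q1 14.3 F [-0.8 -0.6 -0.8] w 0.0608 p [0.5437 0.2602 0.1413]
```

```bash
M="python3 -m handwheel"
$M '[[[0,0,0,0.08],[0,0,0,0.081],[-0.025,-0.004,0,0],[-0.035,-0.006,0,0],[-0.035,-0.006,0,0]]]' >/dev/null
$M '[[[-0.035,-0.006,0,0],[-0.035,-0.006,0,0],[-0.035,-0.006,0,0],[-0.03,-0.005,0,0],[-0.017,-0.003,0,0]]]' >/dev/null
$M '[[[0,0,0,0],[0,0,0,0],[0,0,0,0]]]' >/dev/null
python3 - <<'E'
from h import *
plan(.5158,.011,.072,3.26)
E
```

```text
t 10.92 toolyaw 3.3 ROLL 0.0004 SHIFT [-0.0007  0.0017  0.0645] | q6 -15.2 q1 -11.9 F [-0.9  0.3 -1. ] w 0.0609 p [0.5142 0.0116 0.1365]
```

```bash
M="python3 -m handwheel"
$M '[[[-0.0005,0.0015,0.025,0],[0,0,0.025,0],[0,0,0.01,0],[0,0,0.0045,0],[0,0,0,0]]]' >/dev/null
$M '[[[0,0,0,0],[0,0,0,0],[0,0,0,0]]]' 
$M '[[[0,0,0,0],[0,0,0,0],[0,0,0,0],[0,0,0,0]]]' 100 >/dev/null
$M '[[[0,0,-0.02,0],[0,0,-0.04,0],[0,0,-0.03,0],[0,0,0,0],[0,0,0,0]]]'
python3 - <<'E'
from h import *
grab("top"); blocks()
plan(.419,.2569,.10,30.6)
E
```

```text
time_s: 11.58
position: [0.5163, 0.0107, 0.073]
tool_rot: [[-0.058, 0.998, 0.001], [0.998, 0.058, -0.0], [-0.0, 0.001, -1.0]]
ft_force: [-0.8, 0.6, -0.1]
grip_width: 0.0611
time_s: 12.33
position: [0.5165, 0.0103, 0.1639]
tool_rot: [[-0.057, 0.998, 0.003], [0.998, 0.057, -0.001], [-0.001, 0.003, -1.0]]
ft_force: [0.2, 0.7, -0.6]
grip_width: 0.0856
px [180. 237.] 164 xy [420.2 255.3] [60.8 30.6] yaw 28.5 z 0.033
px [143. 239.] 122 xy [408.1 361.1] [27.  59.7] yaw -5.7 z 0.0327
t 12.38 toolyaw 3.3 ROLL -0.477 SHIFT [0.2614 0.0422 0.0624] | q6 -15.3 q1 -12.0 F [-0.7  0.2 -1. ] w 0.0857 p [0.5158 0.0104 0.1625]
```

```bash
M="python3 -m handwheel"
$M '[[[0,0,0,-0.117],[0,0,0,-0.117],[0,0,0,-0.117],[0,0,0,-0.117],[0.02,0.003,0,0]]]' >/dev/null
$M '[[[0.036,0.006,0,0],[0.036,0.006,0,0],[0.036,0.006,0,0],[0.036,0.006,0,0],[0.036,0.006,0,0]]]' >/dev/null
$M '[[[0.036,0.006,0.03,0],[0.025,0.003,0.03,0],[0,0,0,0],[0,0,0,0],[0,0,0,0]]]' >/dev/null
python3 - <<'E'
from h import *
plan(.4195,.2562,.026,30)
E
```

```text
t 13.63 toolyaw 30.1 ROLL 0.0014 SHIFT [ 0.0047 -0.0015  0.0798] | q6 -13.0 q1 17.1 F [-0.2  0.6  0.5] w 0.0854 p [0.4232 0.2529 0.1058]
```

```bash
M="python3 -m handwheel"
$M '[[[0.0047,-0.0015,0.02,0],[0,0,0.025,0],[0,0,0.02,0],[0,0,0.015,0],[0,0,0,0]]]' 
$M '[[[0,0,0,0],[0,0,0,0]]]' 70 >/dev/null
$M '[[[0,0,0,0],[0,0,0,0],[0,0,0,0],[0,0,0,0],[0,0,0,0]]]' 40 
$M '[[[0,0,0,0],[0,0,0,0],[0,0,0,0]]]' 
$M '[[[0,0,-0.02,0],[0,0,-0.04,0],[0,0,-0.04,0],[0,0,-0.01,0],[0,0,0,0]]]'
python3 - <<'E'
from h import *
plan(.513,.059,.13,3.26)
E
```

```text
time_s: 14.05
position: [0.4193, 0.2552, 0.0245]
tool_rot: [[-0.499, 0.866, -0.003], [0.866, 0.499, -0.001], [0.001, -0.003, -1.0]]
ft_force: [-0.2, -0.5, -0.1]
grip_width: 0.0851
time_s: 14.63
position: [0.4204, 0.2565, 0.0276]
tool_rot: [[-0.501, 0.865, 0.003], [0.865, 0.501, 0.0], [-0.001, 0.003, -1.0]]
ft_force: [0.5, -3.0, 7.8]
grip_width: 0.0613
time_s: 14.88
position: [0.4204, 0.2565, 0.0276]
tool_rot: [[-0.501, 0.865, 0.003], [0.865, 0.501, 0.0], [-0.001, 0.003, -1.0]]
ft_force: [0.8, -3.1, 7.3]
grip_width: 0.0612
time_s: 15.3
position: [0.4207, 0.257, 0.1398]
tool_rot: [[-0.501, 0.865, 0.007], [0.865, 0.501, 0.002], [-0.002, 0.008, -1.0]]
ft_force: [0.7, 0.1, -0.8]
grip_width: 0.0611
t 15.3 toolyaw 30.1 ROLL 0.4682 SHIFT [-0.203   0.0809  0.01  ] | q6 -12.4 q1 17.6 F [ 0.7  0.1 -0.8] w 0.0611 p [0.4207 0.257  0.1398]
```

```bash
M="python3 -m handwheel"
$M '[[[0,0,0,0.117],[0,0,0,0.117],[0,0,0,0.117],[0,0,0,0.117],[-0.023,0.0095,0,0]]]' >/dev/null
$M '[[[-0.035,0.014,0,0],[-0.035,0.014,0,0],[-0.035,0.014,0,0],[-0.035,0.014,0,0],[-0.025,0.010,0,0]]]' >/dev/null
$M '[[[-0.015,0.0055,0,0],[0,0,0,0],[0,0,0,0],[0,0,0,0]]]' >/dev/null
python3 - <<'E'
from h import *
plan(.513,.059,.072,3.26)
E
```

```text
t 16.47 toolyaw 3.3 ROLL 0.0005 SHIFT [-0.0005  0.0021  0.0634] | q6 -9.9 q1 -6.6 F [-0.1 -0.3  0.1] w 0.061 p [0.511  0.0593 0.1354]
```

```bash
M="python3 -m handwheel"
$M '[[[-0.0005,0.002,0.025,0],[0,0,0.025,0],[0,0,0.009,0],[0,0,0.0045,0],[0,0,0,0]]]' >/dev/null
$M '[[[0,0,0,0],[0,0,0,0],[0,0,0,0]]]' 
$M '[[[0,0,0,0],[0,0,0,0],[0,0,0,0],[0,0,0,0]]]' 100 >/dev/null
$M '[[[0,0,-0.02,0],[0,0,-0.04,0],[0,0,-0.03,0],[0,0,0,0],[0,0,0,0]]]'
python3 - <<'E'
from h import *
grab("top"); blocks()
plan(.408,.361,.10,-1.5)
E
```

```text
time_s: 17.13
position: [0.5143, 0.0582, 0.0736]
tool_rot: [[-0.057, 0.998, 0.002], [0.998, 0.057, -0.0], [-0.0, 0.002, -1.0]]
ft_force: [-0.1, -0.3, -1.1]
grip_width: 0.0611
time_s: 17.88
position: [0.5143, 0.0581, 0.1639]
tool_rot: [[-0.057, 0.998, 0.003], [0.998, 0.057, -0.0], [-0.001, 0.003, -1.0]]
ft_force: [-0.2, -0.1, -1.6]
grip_width: 0.0855
px [143. 240.] 138 xy [405.8 361.2] [60.7 30.1] yaw 4.1 z 0.0331
t 17.93 toolyaw 3.3 ROLL 0.0832 SHIFT [ 0.3    -0.1135  0.0625] | q6 -9.9 q1 -6.7 F [-0.1 -0.3 -0.3] w 0.0855 p [0.5136 0.0582 0.1625]
```

```bash
M="python3 -m handwheel"
$M '[[[0,0,0,0.057],[0.023,-0.006,0,0],[0.035,-0.0125,0,0],[0.035,-0.0125,0,0],[0.035,-0.0125,0,0]]]' >/dev/null
$M '[[[0.035,-0.0125,0,0],[0.035,-0.0125,0,0],[0.035,-0.0125,0,0],[0.035,-0.0125,0.03,0],[0.035,-0.0125,0.03,0]]]' >/dev/null
$M '[[[0,0,0,0],[0,0,0,0],[0,0,0,0]]]' >/dev/null
python3 - <<'E'
from h import *
plan(.407,.361,.026,0)
E
```

```text
t 19.02 toolyaw 0.0 ROLL 0.0001 SHIFT [ 0.0093 -0.0039  0.0836] | q6 28.0 q1 28.0 F [0.6 0.6 0.2] w 0.0858 p [0.411  0.3518 0.1096]
```

```bash
M="python3 -m handwheel"
$M '[[[0.0093,-0.0039,0.022,0],[0,0,0.026,0],[0,0,0.02,0],[0,0,0.016,0],[0,0,0,0]]]' 
$M '[[[0,0,0,0],[0,0,0,0]]]' 70 >/dev/null
$M '[[[0,0,0,0],[0,0,0,0],[0,0,0,0],[0,0,0,0],[0,0,0,0]]]' 40 
$M '[[[0,0,0,0],[0,0,0,0],[0,0,0,0]]]' 
$M '[[[0,0,-0.02,0],[0,0,-0.04,0],[0,0,-0.04,0],[0,0,-0.01,0],[0,0,0,0]]]'
python3 - <<'E'
from h import *
plan(.5103,.1069,.13,3.26)
E
```

```text
time_s: 19.43
position: [0.4069, 0.3598, 0.0242]
tool_rot: [[0.002, 1.0, -0.004], [1.0, -0.002, -0.002], [-0.002, -0.004, -1.0]]
ft_force: [-0.7, -0.8, -0.8]
grip_width: 0.0857
time_s: 20.02
position: [0.4081, 0.3616, 0.0279]
tool_rot: [[0.0, 1.0, 0.003], [1.0, -0.0, 0.001], [0.001, 0.003, -1.0]]
ft_force: [0.2, -3.4, 8.4]
grip_width: 0.0608
time_s: 20.27
position: [0.4081, 0.3616, 0.0279]
tool_rot: [[-0.0, 1.0, 0.003], [1.0, 0.0, 0.001], [0.001, 0.003, -1.0]]
ft_force: [0.1, -2.1, 7.9]
grip_width: 0.0611
time_s: 20.68
position: [0.4083, 0.3622, 0.1402]
tool_rot: [[-0.0, 1.0, 0.007], [1.0, 0.0, 0.004], [0.004, 0.007, -1.0]]
ft_force: [-0.5, 0.4, -1.0]
grip_width: 0.0606
t 20.68 toolyaw 0.0 ROLL -0.0569 SHIFT [-0.2608  0.0872  0.0099] | q6 29.1 q1 29.1 F [-0.5  0.4 -1. ] w 0.0606 p [0.4083 0.3622 0.1402]
```

```bash
M="python3 -m handwheel"
$M '[[[0,0,0,-0.057],[-0.02,0.007,0,0],[-0.036,0.012,0,0],[-0.036,0.012,0,0],[-0.036,0.012,0,0]]]' >/dev/null
$M '[[[-0.036,0.012,0,0],[-0.036,0.012,0,0],[-0.036,0.012,0,0],[-0.0248,0.0082,0,0],[0,0,0,0]]]' >/dev/null
$M '[[[0,0,0,0],[0,0,0,0],[0,0,0,0]]]' >/dev/null
python3 - <<'E'
from h import *
plan(.5103,.1069,.072,3.26)
E
```

```text
t 21.77 toolyaw 3.3 ROLL 0.0013 SHIFT [-0.0002  0.002   0.0639] | q6 -4.5 q1 -1.2 F [-0.1  0.2 -1.3] w 0.0609 p [0.5084 0.107  0.1359]
```

```bash
M="python3 -m handwheel"
$M '[[[0,0.002,0.025,0],[0,0,0.025,0],[0,0,0.009,0],[0,0,0.005,0],[0,0,0,0]]]' >/dev/null
$M '[[[0,0,0,0],[0,0,0,0],[0,0,0,0]]]' 
$M '[[[0,0,0,0],[0,0,0,0],[0,0,0,0],[0,0,0,0]]]' 100 >/dev/null
$M '[[[0,0,-0.02,0],[0,0,-0.04,0],[0,0,-0.04,0],[0,0,-0.04,0],[0,0,-0.04,0]]]' >/dev/null
$M '[[[0,0,-0.03,0.12],[-0.03,0,0,0.12],[-0.03,0,0,0.12],[-0.03,0,0,0.12],[0,0,0,0.12]]]' 0 >/dev/null
$M '[[[0,0,0,0.12],[0,0,0,0.12],[0,0,0,0.12],[0,0,0,0.12],[0,0,0,0.12]]]' 
$M '[[[0,0,0,0.12],[0,0,0,0.12],[0,0,0,0.12],[0,0,0,0],[0,0,0,0]]]'
python3 - <<'E'
from h import *
im,d=grab("top"); blocks(); P=pts("top",d)
save(im,"t3.png",(200,125,320,245),5)
e=[np.round(P[v,u],3) for u,v in((213,141),(228,141),(253,140),(280,139))]; print(e)
plan(.69,.045,.27,-86.7)
E
```

```text
time_s: 22.43
position: [0.5115, 0.1063, 0.0732]
tool_rot: [[-0.057, 0.998, 0.002], [0.998, 0.057, -0.0], [-0.0, 0.002, -1.0]]
ft_force: [0.2, -0.8, -0.5]
grip_width: 0.0614
time_s: 24.02
position: [0.4946, 0.0181, 0.2822]
tool_rot: [[0.912, 0.409, -0.0], [0.409, -0.912, 0.0], [-0.0, -0.0, -1.0]]
ft_force: [-0.3, -0.0, -0.1]
grip_width: -0.0002
time_s: 24.43
position: [0.4946, 0.0181, 0.2823]
tool_rot: [[0.997, 0.071, -0.0], [0.071, -0.997, 0.0], [-0.0, -0.0, -1.0]]
ft_force: [0.7, 0.3, 0.7]
grip_width: 0.0002
[array([0.658, 0.147, 0.216]), array([0.658, 0.109, 0.217]), array([0.662, 0.046, 0.217]), array([ 0.665, -0.021,  0.214])]
t 24.48 toolyaw -85.9 ROLL 0.014 SHIFT [ 0.1966 -0.0156  0.0123] | q6 74.3 q1 -11.6 F [-1.2  0.4  0.4] w 0.0001 p [0.4946 0.0181 0.2823]
```

View pics/t3.png

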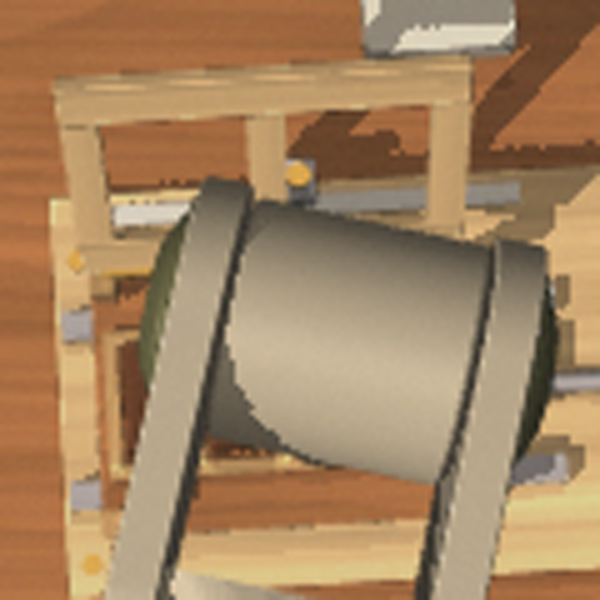

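```bash
M="python3 -m handwheel"
$M '[[[0.02,-0.0015,0,0.014],[0.035,-0.003,0,0],[0.035,-0.003,0,0],[0.035,-0.003,0,0],[0.035,-0.003,0,0]]]' >/dev/null
$M '[[[0.03,-0.002,0,0],[0.016,0,0,0],[0,0,0,0],[0,0,0,0],[0,0,0,0]]]' >/dev/null
python3 - <<'E'
from h import *
plan(.70,.045,.212,-86.7)
im,d=grab("scene"); save(im,"s3.png",(130,130,300,260),4.5)
c=np.array([.5144,.035]); a=np.radians(3.26); R=np.array([[np.cos(a),-np.sin(a)],[np.sin(a),np.cos(a)]])
for n in("scene","top"):
    if n=="top": im,d=grab(n)
    P=pts(n,d); L=(P[...,:2]-c)@R
    for y in(-.072,-.024,.024,.072):
        m=(abs(L[...,0])<.028)&(abs(L[...,1]-y)<.014)&(P[...,2]<.1)
        print(n,y,m.sum(),np.round(np.percentile(P[...,2][m],[5,25,50,75,95]),3) if m.sum()>5 else "")
E
```

```text
t 25.32 toolyaw -86.8 ROLL -0.0024 SHIFT [0.0011 0.     0.0704] | q6 80.9 q1 -6.0 F [-0.1 -0.6 -0.5] w -0.0004 p [0.699  0.045  0.2824]
scene -0.072 54 [0.077 0.079 0.079 0.08  0.081]
scene -0.024 67 [0.069 0.078 0.079 0.08  0.082]
scene 0.024 97 [0.077 0.078 0.079 0.08  0.081]
scene 0.072 123 [0.077 0.078 0.079 0.08  0.082]
top -0.072 194 [0.072 0.074 0.076 0.077 0.078]
top -0.024 10 [0.072 0.075 0.075 0.077 0.079]
top 0.024 0 
top 0.072 0
```

View pics/s3.png

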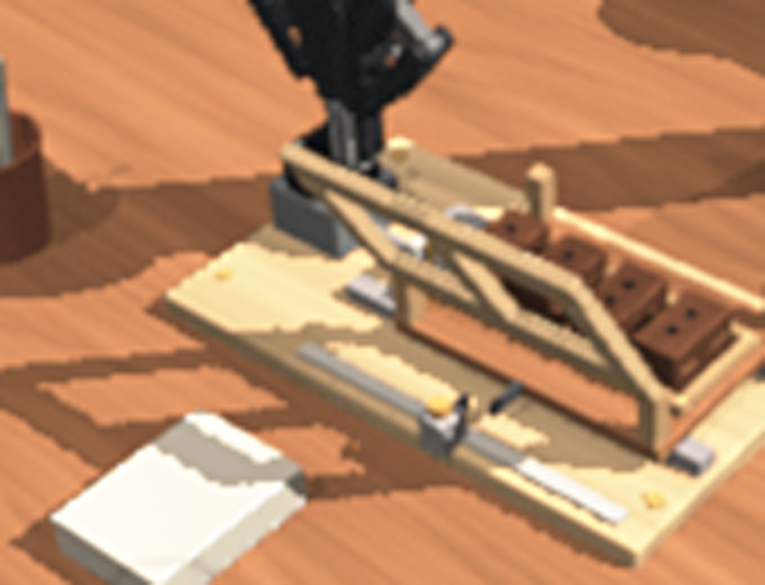

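All four blocks lie flat in the pockets (crop 510,235 / 575,262 / 635,290 / 685,330), pointer blade at (505,397), marker at (440,415). Now the lid.

```bash
M="python3 -m handwheel"
$M '[[[0,0,0.023,0],[0,0,0.024,0],[0,0,0.023,0],[0,0,0,0]]]' 
$M '[[[-0.015,0,-0.001,0],[-0.015,0,-0.001,0],[-0.014,0,-0.001,0],[-0.013,0,-0.004,0],[-0.013,0,-0.004,0]]]'
$M '[[[-0.012,0,-0.004,0],[-0.012,0,-0.003,0],[-0.012,0,-0.003,0],[-0.012,0,-0.003,0]]]'
$M '[[[-0.015,0,0.0048,0],[-0.015,0,0.0048,0],[-0.015,0,0.0048,0]]]'
python3 - <<'E'
from h import *
st(); im,d=grab("scene"); save(im,"s4.png",(130,90,300,240),4)
E
```

```text
time_s: 25.75
position: [0.6974, 0.045, 0.208]
tool_rot: [[0.999, 0.054, -0.008], [0.054, -0.999, 0.001], [-0.008, -0.001, -1.0]]
ft_force: [-1.3, -1.3, -0.9]
grip_width: -0.0
time_s: 26.17
position: [0.6294, 0.0409, 0.2258]
tool_rot: [[0.999, 0.054, 0.004], [0.054, -0.999, -0.001], [0.004, 0.001, -1.0]]
ft_force: [1.5, 0.1, -1.7]
grip_width: 0.0001
time_s: 26.5
position: [0.5814, 0.0386, 0.2384]
tool_rot: [[0.999, 0.054, 0.004], [0.054, -0.999, -0.0], [0.004, 0.0, -1.0]]
ft_force: [2.7, 0.2, -0.4]
grip_width: 0.0001
time_s: 26.75
position: [0.5366, 0.036, 0.2241]
tool_rot: [[0.999, 0.054, 0.005], [0.054, -0.999, -0.001], [0.005, 0.001, -1.0]]
ft_force: [2.8, -0.3, -0.4]
grip_width: -0.0002
26.75 [0.5366 0.036  0.2241] 
 [[ 0.999  0.054  0.005]
 [ 0.054 -0.999 -0.001]
 [ 0.005  0.001 -1.   ]] [ 2.8 -0.3 -0.4] -0.0002 [-8.8 21.6 78.9 -0.  79.2 78.1]
```

View pics/s4.png

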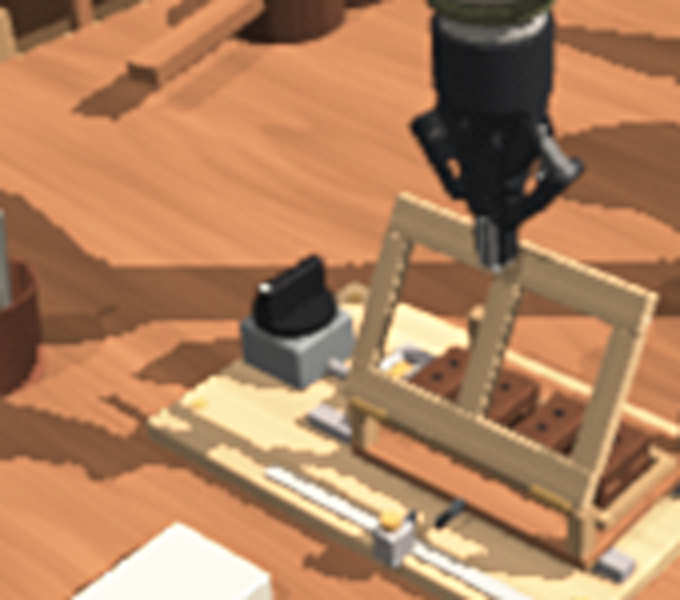

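The lid is about 60° up, with the fingertip on its free border (490,250). I carry on along the arc.

```bash
M="python3 -m handwheel"
$M '[[[-0.0145,0,0.0102,0],[-0.0145,0,0.0102,0],[-0.011,0,0.0135,0],[-0.011,0,0.0135,0],[-0.0073,0,0.014,0]]]'
$M '[[[-0.0073,0,0.014,0],[-0.003,0,0.012,0],[-0.002,0,0.012,0],[-0.001,0,0.010,0]]]'
$M '[[[0,0,0.004,0],[0,0,0.004,0],[0,0,0,0]]]'
python3 - <<'E'
from h import *
st()
E
```

```text
time_s: 27.22
position: [0.4787, 0.0329, 0.1619]
tool_rot: [[0.999, 0.054, 0.003], [0.054, -0.999, -0.001], [0.003, 0.001, -1.0]]
ft_force: [-0.4, -0.5, 2.6]
grip_width: 0.0003
time_s: 27.55
position: [0.4657, 0.0322, 0.1133]
tool_rot: [[0.999, 0.054, 0.002], [0.054, -0.999, -0.0], [0.002, 0.0, -1.0]]
ft_force: [-1.0, 0.5, 0.8]
grip_width: -0.0003
time_s: 27.8
position: [0.4658, 0.0323, 0.1069]
tool_rot: [[0.999, 0.054, 0.002], [0.054, -0.999, -0.001], [0.002, 0.001, -1.0]]
ft_force: [-6.9, -0.3, 18.2]
grip_width: -0.0001
27.8 [0.4658 0.0323 0.1069] 
 [[ 0.999  0.054  0.002]
 [ 0.054 -0.999 -0.001]
 [ 0.002  0.001 -1.   ]] [-6.9 -0.3 18.2] -0.0001 [-10.6  23.2  99.5  -0.   57.2  76.3]
```

```bash
M="python3 -m handwheel"
$M '[[[0,0,-0.02,0],[0,0,-0.035,0],[-0.02,0,-0.03,0],[-0.03,0,-0.02,0],[-0.03,0,0,0]]]'
$M '[[[-0.02,0,0,0],[0,0,0,0],[0,0,0,0]]]'  100
python3 - <<'E'
from h import *
im,d=grab("top"); P=pts("top",d); save(im,"t5.png",(210,130,360,240),5)
L=lambda u,v:np.round(P[v,u],3)
for u,v in((222,205),(292,203),(258,212),(258,188)): print(L(u,v))
plan(.5295,-.1887,.15,-88.5)
E
```

```text
time_s: 28.22
position: [0.3866, 0.0277, 0.2137]
tool_rot: [[0.998, 0.055, 0.009], [0.055, -0.999, -0.002], [0.009, 0.003, -1.0]]
ft_force: [-0.2, -0.4, 0.5]
grip_width: -0.0
time_s: 28.47
position: [0.3656, 0.0269, 0.2108]
tool_rot: [[0.999, 0.053, 0.003], [0.053, -0.999, -0.001], [0.003, 0.001, -1.0]]
ft_force: [-0.8, -1.0, 0.5]
grip_width: 0.0355
[0.508 0.131 0.089]
[ 0.515 -0.063  0.089]
[0.489 0.031 0.093]
[0.557 0.031 0.086]
t 28.52 toolyaw -86.9 ROLL 0.0274 SHIFT [0.1574 0.2196 0.0611] | q6 72.4 q1 -14.5 F [0.7 0.2 0.1] w 0.0431 p [0.3662 0.0268 0.2105]
```

View pics/t5.png

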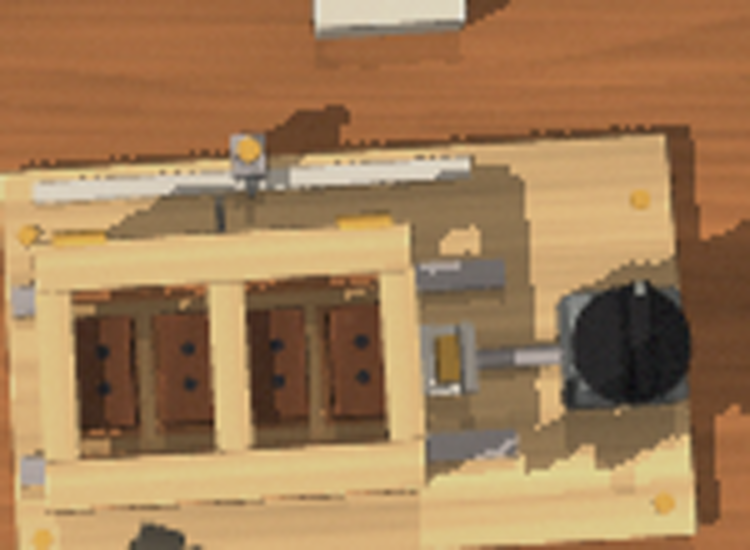

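Lid is shut (its face at z≈0.089). Pointer at crop (221,212), marker blade (251,185): the marker is ~17 mm toward the knob. Bar lies vertical in the picture at (638,340). Approaching the knob.

```bash
M="python3 -m handwheel"
$M '[[[0,0,0,0.045],[0.013,0.02,0,0],[0.028,0.036,0,0],[0.028,0.036,0,0],[0.028,0.036,0,0]]]' 45 >/dev/null
$M '[[[0.028,0.036,0,0],[0.028,0.036,0.02,0],[0.01,0.0155,0.04,0],[0,0,0,0],[0,0,0,0]]]' >/dev/null
python3 - <<'E'
from h import *
plan(.5295,-.1887,.094,-89.5)
im,d=last("top"); P=pts("top",d)
i=onz("top",210+221/5,130+200/5,.047); m=onz("top",210+251/5,130+190/5,.05)
a=np.radians(3.26); t=np.array([-np.sin(a),np.cos(a)]); print(i,m,"index-marker along y mm",((i-m)[:2]@t)*1000)
print(P[130+42:130+46,210+44,2],P[130+36:130+40,210+50,2])
K=(im[160:215,320:350].max(2)<60)&(P[160:215,320:350,2]>.09); Q=P[160:215,320:350][K]; print(K.sum(),cv2.minAreaRect((Q[:,:2]*1000).astype(np.float32)),np.median(Q[:,2]))
E
```

```text
t 29.35 toolyaw -89.5 ROLL -0.0008 SHIFT [0.0139 0.0205 0.0589] | q6 58.9 q1 -30.6 F [0.4 0.7 0.4] w 0.0383 p [ 0.5157 -0.1685  0.153 ]
[0.61370429 0.04266814 0.047     ] [0.61925176 0.02535325 0.05      ] index-marker along y mm 17.60234227367232
[0.04159505 0.04148208 0.04160015 0.03942343] [0.04530981 0.03957781 0.0400083  0.01669373]
127 ((530.7728881835938, -188.93020629882812), (63.3497314453125, 15.046918869018555), 4.333922863006592) 0.10041316843366946
```

```bash
M="python3 -m handwheel"
$M '[[[0,0,0,-0.052],[0.0136,0.0212,0.005,0],[0,0,0.02,0],[0,0,0.02,0],[0,0,0.012,0]]]' >/dev/null
$M '[[[0,0,0,0],[0,0,0,0],[0,0,0,0]]]'
$M '[[[0,0,0,0],[0,0,0,0],[0,0,0,0],[0,0,0,0],[0,0,0,0]]]' 0 60
python3 - <<'E'
from h import *
plan(.5305,-.1888,.094,-86.5)
E
```

```text
time_s: 30.02
position: [0.531, -0.1883, 0.0998]
tool_rot: [[0.998, 0.061, 0.003], [0.061, -0.998, -0.002], [0.003, 0.002, -1.0]]
ft_force: [0.2, 0.1, -0.1]
grip_width: 0.0382
time_s: 30.43
position: [0.5307, -0.1878, 0.0993]
tool_rot: [[0.998, 0.061, 0.002], [0.061, -0.998, 0.0], [0.002, -0.0, -1.0]]
ft_force: [-0.3, 4.2, 7.4]
grip_width: 0.0126
t 30.43 toolyaw -86.5 ROLL -0.0001 SHIFT [-0.0002  0.0009  0.0053] | q6 54.9 q1 -31.6 F [-0.3  4.2  7.4] w 0.0126 p [ 0.5307 -0.1878  0.0993]
```

```bash
M="python3 -m handwheel"
$M '[[[0,0,0,-0.05],[0,0,0,-0.12],[0,0,0,-0.12],[0,0,0,-0.12],[0,0,0,-0.12]]]'
$M '[[[0,0,0,-0.12],[0,0,0,-0.12],[0,0,0,-0.12],[0,0,0,-0.12],[0,0,0,-0.12]]]'
$M '[[[0,0,0,-0.12],[0,0,0,-0.12],[0,0,0,-0.12],[0,0,0,-0.12],[0,0,0,-0.12]]]' >/dev/null
$M '[[[0,0,0,-0.12],[0,0,0,-0.12],[0,0,0,-0.12],[0,0,0,-0.12],[0,0,0,-0.12]]]' >/dev/null
$M '[[[0,0,0,-0.12],[0,0,0,-0.12],[0,0,0,-0.12],[0,0,0,-0.1],[0,0,0,0]]]'
python3 - <<'E'
from h import *
st(); im,d=grab("top"); save(im,"t6.png",(235,145,335,225),6)
E
```

```text
time_s: 30.85
position: [0.5305, -0.1873, 0.0993]
tool_rot: [[0.827, 0.562, 0.001], [0.562, -0.827, 0.001], [0.002, -0.0, -1.0]]
ft_force: [-1.9, 6.8, 9.5]
grip_width: 0.0126
time_s: 31.27
position: [0.53, -0.1869, 0.0993]
tool_rot: [[0.365, 0.931, 0.0], [0.931, -0.365, 0.002], [0.002, -0.001, -1.0]]
ft_force: [-4.5, 9.1, 11.1]
grip_width: 0.0131
time_s: 32.52
position: [0.5286, -0.1875, 0.0992]
tool_rot: [[-0.96, 0.281, -0.004], [0.281, 0.96, 0.001], [0.004, 0.0, -1.0]]
ft_force: [-11.3, 4.5, 13.8]
grip_width: 0.0127
32.52 [ 0.5286 -0.1875  0.0992] 
 [[-0.96   0.281 -0.004]
 [ 0.281  0.96   0.001]
 [ 0.004  0.    -1.   ]] [-11.3   4.5  13.8] 0.0127 [ -31.6   31.5   84.9   -0.    63.8 -105.3]
```

View pics/t6.png

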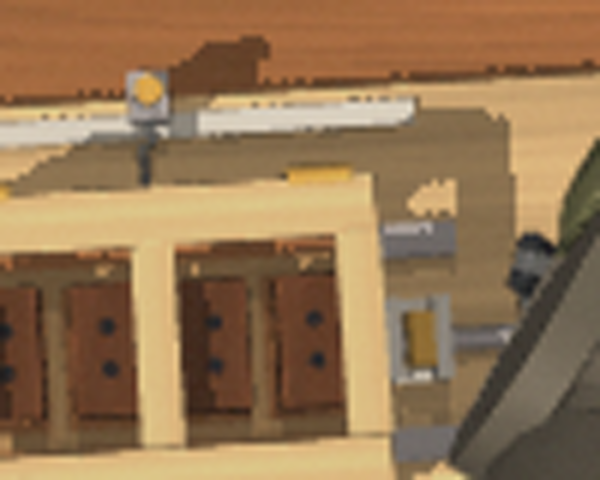

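```bash
M="python3 -m handwheel"
$M '[[[0,0,0,0],[0,0,0,0],[0,0,-0.02,0],[0,0,-0.025,0],[0,0,0,0.12]]]' 45 >/dev/null
$M '[[[0,0,0,0.12],[0,0,0,0.12],[0,0,0,0.12],[0,0,0,0.12],[0,0,0,0.12]]]' >/dev/null
$M '[[[0,0,0,0.12],[0,0,0,0.12],[0,0,0,0.12],[0,0,0,0.12],[0,0,0,0.12]]]' >/dev/null
$M '[[[0,0,0,0.12],[0,0,0,0.12],[0,0,0,0.12],[0,0,0,0.12],[0,0,0,0.12]]]' >/dev/null
$M '[[[0,0,0,0.12],[0,0,0,0.12],[0,0,0,0.12],[0,0,0,0.12],[0,0,0,0.12]]]' >/dev/null
$M '[[[0,0,0,0.12],[0,0,0,0.12],[0,0,0,0.12],[0,0,0,0.12],[0,0,0,0.12]]]' >/dev/null
$M '[[[0,0,0,0.0216],[0,0,0,0],[0,0,0,0],[0,0,0,0]]]'
python3 - <<'E'
from h import *
plan(.5297,-.1883,.098,73.7)
im,d=grab("top"); P=pts("top",d); K=(im[160:215,320:350].max(2)<60)&(P[160:215,320:350,2]>.09)&(P[160:215,320:350,2]<.106); Q=P[160:215,320:350][K]; print(K.sum(),cv2.minAreaRect((Q[:,:2]*1000).astype(np.float32)))
E
```

```text
time_s: 35.4
position: [0.5303, -0.1884, 0.1429]
tool_rot: [[0.959, -0.284, 0.0], [-0.284, -0.959, -0.0], [0.0, 0.0, -1.0]]
ft_force: [0.8, -0.4, -0.5]
grip_width: 0.0383
t 35.4 toolyaw -106.5 ROLL -0.0039 SHIFT [-0.0006  0.      0.0449] | q6 74.9 q1 -31.6 F [ 0.8 -0.4 -0.5] w 0.0383 p [ 0.5303 -0.1884  0.1429]
0 ((0.0, 0.0), (0.0, 0.0), 0.0)
```

```bash
M="python3 -m handwheel"
$M '[[[-0.0017,-0.0004,0.01,0],[0,0,0.02,0],[0,0,0.014,0],[0,0,0,0],[0,0,0,0]]]' >/dev/null
$M '[[[0,0,0,0],[0,0,0,0],[0,0,0,0],[0,0,0,0],[0,0,0,0]]]' 0 60
$M '[[[0,0,0,-0.09],[0,0,0,-0.09],[0,0,0,-0.09],[0,0,0,-0.09],[0,0,0,-0.09]]]' >/dev/null
$M '[[[0,0,0,-0.09],[0,0,0,-0.09],[0,0,0,-0.09],[0,0,0,-0.09],[0,0,0,-0.09]]]'
$M '[[[0,0,0,-0.09],[0,0,0,-0.09],[0,0,0,-0.09],[0,0,0,-0.09],[0,0,0,-0.09]]]' >/dev/null
$M '[[[0,0,0,0],[0,0,0,0]]]'
python3 - <<'E'
from h import *
st(); im,d=grab("top"); save(im,"t7.png",(235,145,335,225),8)
E
```

```text
time_s: 36.28
position: [0.5292, -0.1877, 0.1001]
tool_rot: [[0.958, -0.286, 0.002], [-0.286, -0.958, -0.001], [0.002, 0.001, -1.0]]
ft_force: [-0.6, -0.2, 5.9]
grip_width: 0.0126
time_s: 37.12
position: [0.5292, -0.1879, 0.1001]
tool_rot: [[0.818, 0.576, 0.002], [0.576, -0.818, -0.001], [0.001, 0.002, -1.0]]
ft_force: [-1.2, -0.7, 5.3]
grip_width: 0.0124
time_s: 37.7
position: [0.5293, -0.188, 0.1001]
tool_rot: [[0.489, 0.872, 0.002], [0.872, -0.489, -0.002], [-0.0, 0.003, -1.0]]
ft_force: [0.5, -0.3, 5.7]
grip_width: 0.0123
37.7 [ 0.5293 -0.188   0.1001] 
 [[ 0.489  0.872  0.002]
 [ 0.872 -0.489 -0.002]
 [-0.     0.003 -1.   ]] [ 0.5 -0.3  5.7] 0.0123 [-31.6  31.4  84.9  -0.   63.5  -2.3]
```

View pics/t7.png

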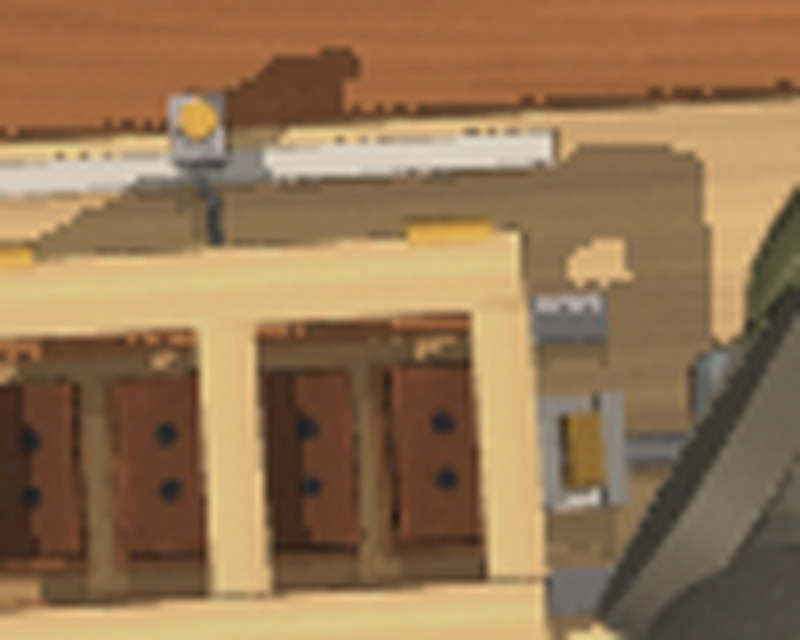

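```bash
cat >> h.py <<'E'
def blades(n,c0,c1,r0,r1):
    im,d=last(n); g=im[r0:r1,c0:c1].astype(int).sum(2)//3
    print("cols",c0,c1)
    for i,r in enumerate(g): print(r0+i,*["%3d"%v for v in r])
E
python3 - <<'E'
from h import *
blades("top",250,272,162,177)
im,d=grab("scene")
for p in((.612,.025,.047),(.62,.025,.05)): print(np.round(proj("scene",p),1))
u=proj("scene",(.616,.022,.05)).astype(int); save(im,"s8.png",(u[0]-25,u[1]-20,u[0]+25,u[1]+20),14); print(u)
E
```

```text
cols 250 272
162 173 179 173 176 180 182 145 146 126 126 113 145 168 100 117 117 118 118 121 120 175 176
163 179 178 177 177 176 178 153 161 146 148 147 144 167  90 119 120 120 122 161 160 161 163
164 162 160 160 159 161 181 158 150 154 150 130 133 136 111 130 131 131 131 198 203 202 203
165 198 199 198 200 199 201 160 100  95  81  80  70  71 108 130 132 132 131 197 200 201 203
166 203 203 200 199 199 199 199 153 114 100 104 110 110 131 132 130 130 132 131 194 196 199
167 199 197 131 130 129 128 130 111 110  95  87 109 110 116 116 117 115 107 106 139 110 141
168 148 108 104 108 109  96  95  92  87  84  77  84  89  90  90  87  89 103 104 105  89  90
169 107 105  89  88  90  88  90  87  89  77  68  80  85 104 104 103 103 103 102 103 103 102
170 103 105 103 102 102 104 103  89  88  88  87  79  73 103 102 102 102 101 100 100 101 102
171 104 104 104 104 105 103 104  91 104  91  92  55  80 108 108 109 111 110 108 110 110 110
172 110 110 114 111 112 110 112 112 110  97  94  59  83 111 112 112 113 111 113 112 112 110
173 114 114 114 115 113 112 115 113 112  96  95  58  82 112 111 112 110 111 112 111 113 111
174 110 111 112 112 113 110 110 111 112  95  97  67  64 110 109 111 109 112 112 113 113 113
175 110 110 110 112 112 112 111 110 114 116 117  85  83 119 100 102 103 112 101 102 106 115
176 112  99 102 106 113 116 122 129 148 144 166 175 171 173 175 179 176 179 180 181 174 177
[234.  214.7]
[231.9 215.3]
[232 214]
```

View pics/s8.png

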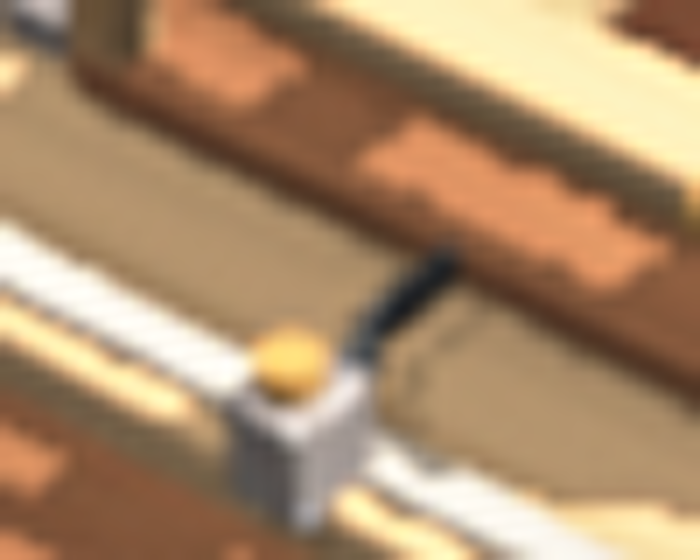

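Run:
```python
from h import *
im,d=last("top"); P=pts("top",d)
a=np.radians(3.26); t=np.array([-np.sin(a),np.cos(a)])
i=onz("top",261.45,172.5,.042); m=onz("top",260.1,168.5,.045); print((i-m)[:2]@t*1000, i,m)
# refit tray yaw from lid edge / rails: lid left-right front edge via depth
m=(P[...,2]>.084)&(P[...,2]<.094)&(P[...,1]<.16)&(P[...,1]>-.1)&(P[...,0]>.57)&(P[...,0]<.605)
Q=P[m]; 
ys=np.linspace(-.07,.12,20); e=[]
for y in ys:
    s=Q[abs(Q[:,1]-y)<.004]; 
    if len(s)>2:e.append((y,s[:,0].max()))
e=np.array(e); k=np.polyfit(e[:,0],e[:,1],1); print("lid edge yaw",-np.degrees(np.arctan(k[0])),len(e))
print(np.round(P[170:175,261],4)[:,2],np.round(P[166:171,260],4)[:,2])
```

```text
-3.439068944946667 [0.60738893 0.02147336 0.042     ] [0.6186258  0.02555805 0.045     ]
lid edge yaw 4.280139400086269 20
[0.0442 0.0467 0.0412 0.0393 0.0426] [0.0396 0.0387 0.0413 0.0127 0.02  ]
```

```bash
M="python3 -m handwheel"
$M '[[[0,0,0,-0.08],[0,0,0,-0.08],[0,0,0,-0.09],[0,0,0,0],[0,0,0,0]]]'
python3 - <<'E'
from h import *
b=cv2.imread("pics/t5.png")[:,:,::-1]; b=cv2.resize(b,(150,110),interpolation=cv2.INTER_AREA); g=b.astype(int).sum(2)//3
print("t5 cols 250..")
for r in range(165,178): print(r,*["%3d"%v for v in g[r-130,40:58]])
grab("top"); blades("top",256,270,166,176)
E
```

```text
time_s: 38.22
position: [0.5294, -0.1881, 0.1001]
tool_rot: [[0.258, 0.966, 0.002], [0.966, -0.258, -0.002], [-0.001, 0.003, -1.0]]
ft_force: [0.4, -0.7, 5.7]
grip_width: 0.0126
t5 cols 250..
165 199 198 199 199 201 201 164 114 113  92  84  79  94 113 132 133 131 139
166 195 195 196 196 198 197 191 162 171 108 100 113 166 136 132 141 142 138
167 133 133 135 134 135 131 136 169 166 104  90 111 164 124 118 163 164 125
168 108 106 107 109 107  98  97  99  93  84  79  87  94  95  92  97  98 104
169 104 104  94  88  87  92  91  86  85  77  70  84  88 101 101 101 101 102
170 104 105 101  86  90 101 101  90  90  88  86  89  91 103 104 102 103 103
171 105 105 103  75  80 104 104  96 102  92  92 105 107 109 110 110 109 109
172 112 113 108  73  74 108 114 112 112  97  97 112 115 114 113 114 113 113
173 113 114 111  77  69 108 113 115 113  98  97 113 114 114 115 113 111 111
174 111 113 111  84  68 107 112 113 111 101  99 111 112 113 110 110 111 112
175 111 111 109  83  65 108 114 114 116 117 121 124 123 121 109 109 110 116
176 116 109 110 100  99 120 128 134 145 148 164 174 169 172 171 174 175 174
177 175 175 176 172 171 173 174 174 175 176 178 178 179 179 180 180 181 180
cols 256 270
166 199 151 112 100 107 111 110 129 132 136 131 130 130 195
167 129 109 108  96  87 109 109 116 117 164 118 108 108 138
168  95  92  86  85  79  85  85  92  89  90  88 103 104 103
169  90  90  89  77  63  82  81 103 104 103 103  99 102 102
170 104  89  88  88  86  83  55 101 103 101 103 101 100 100
171 105  91 105  91  91  78  55 107 108 109 108 107 110 110
172 113 112 113  94  95  78  57 110 111 112 112 113 112 112
173 111 113 112  95  96  72  55 109 112 113 111 113 112 111
174 111 113 111  97  97  86  57  96 110 110 111 110 111 112
175 113 114 115 115 117  99  75 106  98  99 101 112 100 102
```

```bash
M="python3 -m handwheel"
$M '[[[0,0,0,0.08],[0,0,0,0.08],[0,0,0,0.08],[0,0,0,0.08],[0,0,0,0.08]]]' >/dev/null
$M '[[[0,0,0,0.08],[0,0,0,0.08],[0,0,0,0.08],[0,0,0,0.08],[0,0,0,0.08]]]' 
$M '[[[0,0,0,0.08],[0,0,0,0.08],[0,0,0,0.08],[0,0,0,0.08],[0,0,0,0.08]]]' >/dev/null
$M '[[[0,0,0,0],[0,0,0,0]]]'
python3 - <<'E'
from h import *
grab("top"); blades("top",256,270,165,176); im,d=grab("scene"); blades("scene",225,245,203,219)
E
```

```text
time_s: 39.1
position: [0.5292, -0.1879, 0.1001]
tool_rot: [[0.875, 0.484, 0.002], [0.484, -0.875, -0.002], [0.001, 0.002, -1.0]]
ft_force: [-1.4, 0.7, 6.4]
grip_width: 0.0125
time_s: 39.68
position: [0.5292, -0.1878, 0.1001]
tool_rot: [[0.994, 0.109, 0.002], [0.109, -0.994, -0.001], [0.002, 0.002, -1.0]]
ft_force: [-1.6, 0.5, 5.8]
grip_width: 0.0128
cols 256 270
165 159 102  94  84  82  69  70 107 131 131 133 133 198 202
166 200 153 113 102 107 110 110 130 132 131 131 131 130 195
167 129 110 111  97  89 108 110 115 115 117 116 109 115 148
168  96  92  85  83  81  83  88  90  88  90  88 103 105 102
169  89  89  88  76  64  82  87 104 101 103 102 103 101 102
170 103  87  90  86  73  81  88 102 104 102 103 101 100 101
171 104  91 105  89  72  54 107 108 106 110 107 111 109 111
172 112 112 111  94  76  52 112 112 111 112 113 112 112 113
173 111 112 113  96  76  56 111 113 113 111 109 111 110 112
174 111 111 114  98  70  57 112 112 110 110 111 111 109 111
175 112 112 115 116 106  80 118 120 101 102 100 111 101 103
cols 225 245
203  97  95  93  92  92  94  94  95  92  93 116 145 147 130 1
[... 582 characters left out ...]
  90  94 107 123 138 155 157
211 143 140 139 140 141 139 130 112  92  76  62  59  66  73  77  84  93 106 123 138
212 145 143 142 139 139 139 137 132 124 112  94  73  60  56  52  65  83  89  93 107
213 147 146 145 143 141 140 138 139 138 134 117  86  58  45  37  49  65  74  83  90
214 147 147 145 146 144 143 143 142 141 133 104  69  44  35  48  65  61  59  63  73
215 146 146 145 146 147 146 146 145 137 110  71  39  34  57  94 107  91  76  62  58
216 141 143 145 144 145 145 146 135 111  80  38  35  70 106 129 126 110 109 100  76
217 138 153 166 162 153 145 141 119  89  62  46  91 127 137 134 121 120 130 129 111
218 165 187 192 192 182 155 123  99  81  75 101 137 148 140 131 130 133 137 137 131
```

```bash
M="python3 -m handwheel"
$M '[[[0,0,0,0.07],[0,0,0,0.07],[0,0,0,0.06],[0,0,0,0.05],[0,0,0,0]]]' >/dev/null
$M '[[[0,0,0,0],[0,0,0,0]]]'
python3 - <<'E'
from h import *
im,d=grab("top"); blades("top",256,270,165,176); im2,d=grab("scene"); blades("scene",225,245,208,219)
A=cv2.resize(im[155:181,245:275],None,fx=14,fy=14,interpolation=cv2.INTER_CUBIC); B=cv2.resize(im2[198:224,218:248],None,fx=14,fy=14,interpolation=cv2.INTER_CUBIC)
save(np.vstack([A[:290],B[:290]]),"ab9.png")
E
```

```text
time_s: 40.37
position: [0.5292, -0.1878, 0.1001]
tool_rot: [[0.99, -0.14, 0.002], [-0.14, -0.99, -0.001], [0.002, 0.001, -1.0]]
ft_force: [-0.1, 0.4, 6.1]
grip_width: 0.0128
cols 256 270
165 159 102  96  82  80  72  70 109 131 132 132 133 196 202
166 200 152 113 101 106 112 111 131 131 131 131 130 130 196
167 128 110 109  96  88 107 108 115 115 117 117 107 116 150
168  97  92  87  83  81  85  89  91  89  90  90 105 104 103
169  90  89  89  61  77  86  89 103 102 103 103 102 103 100
170 104  89  89  75  55  85  88  99 103 101 101 101 102 101
171 106  93 106  92  55  80 108 106 108 109 109 110 110 109
172 110 113 111  98  56  83 112 112 111 113 112 112 114 111
173 112 112 113  97  59  85 111 113 113 112 112 110 113 112
174 112 113 111  99  58  80 112 111 112 110 111 112 112 113
175 111 114 115 116  81  97 119 119 100 101 103 110 102 104
cols 225 245
208 136 117  94  78  64  57  63  73  81  90  94  91 107 137 154 156 157 156 157 158
209 141 138 130 123 106  78  62  59  63  73  83  89  92 107 123 138 154 156 157 156
210 140 139 141 143 136 123 103  76  61  59  64  73  82  89  94 107 121 139 154 157
211 142 140 140 140 141 140 130 111  92  76  63  59  64  74  77  83  90 106 123 139
212 146 143 142 140 138 138 137 132 124 111  93  78  63  62  59  65  80  90  92 107
213 145 146 144 143 142 139 138 138 137 134 127 109  76  53  44  51  67  73  82  89
214 146 145 146 145 145 143 142 140 140 135 119  96  62  38  34  48  59  59  64  74
215 146 145 145 145 145 144 146 145 138 117  83  54  35  43  72  90  90  77  62  58
216 142 143 145 146 144 146 146 144 129  99  61  34  55  95 122 122 109 107 101  76
217 137 152 165 162 153 145 140 127 106  77  48  55 103 133 142 128 114 122 128 111
218 165 186 193 192 181 154 123 100  81  60  58 104 138 145 137 128 128 132 136 131
```

View pics/ab9.png

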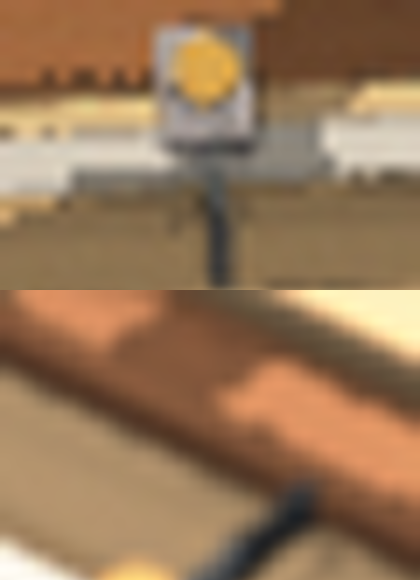

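Run:
```python
from h import *
blades("scene",222,242,216,226)
a=np.radians(3.26); X=np.array([np.cos(a),np.sin(a),0]); Y=np.array([-np.sin(a),np.cos(a),0])
im,d=last("scene"); P=pts("scene",d)
i=onz("top",260.3,172.5,.042)
for s in(0,.006,.012,.018): print(s,np.round(proj("scene",i+s*X),2),np.round(proj("scene",i+s*X+.001*Y),2),np.round(proj("top",i+s*X),2))
m=onz("top",259.9,168.5,.045); print(np.round(m,4),np.round(proj("scene",m),2), "rel y",(i-m)@Y)
print(np.round(P[214,238],4),np.round(P[217,235],4),np.round(P[219,234],4))
```

```text
cols 222 242
216 130 135 139 142 143 145 146 144 146 146 144 129  99  61  34  55  95 122 122 109
217 138 130 129 137 152 165 162 153 145 140 127 106  77  48  55 103 133 142 128 114
218 215 176 145 165 186 193 192 181 154 123 100  81  60  58 104 138 145 137 128 128
219 246 237 218 203 201 202 202 195 175 133  97  75  82 112 138 142 133 133 138 141
220 249 250 231 185 181 190 189 184 183 180 165 121 113 141 142 129 129 140 147 146
221 230 227 176 123 120 138 151 165 191 224 214 148 133 140 131 128 140 146 147 145
222 156 151 151 144  96 101 139 184 220 228 190 141 125 126 127 140 147 148 146 146
223 123 101 130 161 171 184 197 213 217 190 155 134 109 117 128 137 145 147 146 146
224 138  96  87 118 158 208 224 195 177 156 152 144 123 113 116 125 140 144 146 146
225 135 102  79  78  94 149 179 162 156 153 155 174 177 145 128 129 134 137 141 143
0 [235.22 215.18] [235.49 215.32] [260.3 172.5]
0.006 [233.81 216.31] [234.08 216.45] [260.2  170.46]
0.012 [232.4  217.44] [232.67 217.58] [260.1  168.43]
0.018 [230.97 218.58] [231.24 218.72] [260.01 166.4 ]
[0.6186 0.0261 0.045 ] [232.68 216.59] rel y -0.0006739181999546195
[0.5988 0.0274 0.0422] [0.6115 0.0278 0.0397] [0.617  0.0291 0.0367]
```

Run:
```python
from h import *
im,d=last("top"); P=pts("top",d)
for r in range(154,168): print(r," ".join("%3d/%3d"%(im[r,c,0],im[r,c,2]) for c in range(254,266)), np.round(P[r,257:262,2],3))
im,d=last("scene"); P=pts("scene",d); I=im.astype(int)
s=I[205:240,215:245]; m=(s[...,0]>190)&(s[...,2]<110)&(s[...,1]>130); v,u=np.nonzero(m); print("screw scene",u.mean()+215,v.mean()+205,m.sum(),np.median(P[205:240,215:245][m],0))
```

```text
154 161/ 61 161/ 63 159/ 62 160/ 63 161/ 64 161/ 63 160/ 61 160/ 61 160/ 61 160/ 62 160/ 59 155/ 59 [-0.002  0.002  0.003  0.003  0.001]
155 163/ 64 163/ 64 162/ 63 163/ 63 159/ 61 160/ 63 161/ 66 161/ 64 158/ 62 159/ 64 157/ 60 106/ 44 [ 0.001 -0.     0.003 -0.001  0.005]
156 161/ 65 159/ 62 162/ 75 163/ 80 132/ 71 133/ 61 138/ 66 138/ 70 136/ 67 103/ 45 102/ 45 100/ 39 [-0.002 -0.002 -0.003  0.003 -0.004]
157 163/ 66 162/ 64 174/137 177/158 184/157 203/117 152/ 98 118/101 116/107 102/ 46 102/ 43 101/ 40 [0.044 0.04  0.051 0.043 0.046]
158 167/ 63 166/ 63 169/150 180/131 216/ 80 219/ 76 218/ 81 172/ 89 122/106 104/ 48 103/ 44 102/ 43 [0.044 0.055 0.056 0.055 0.049]
159 164/ 62 161/ 62 165/146 194/115 216/ 78 220/ 79 217/ 78 217/ 76 137/ 89 102/ 47 103/ 43 104/ 45 [0.052 0.057 0.051 0.051 0.051]
160 159/ 63 106/ 46 156/129 190/115 215/ 78 220/ 79 216/ 77 214/ 75 143/100  83/ 42 105/ 46 106/ 44 [0.056 0.052 0.053 0.056 0.047]
161 110/ 57 110/ 56 145/116 120/ 93 197/ 78 217/ 78 215/ 78 154/ 77 175/156 100/ 62 130/ 71 128/ 70 [0.043 0.049 0.053 0.053 0.052]
162 221/133 220/134 167/128 1
[... 151 characters left out ...]
141 154/140 151/137 178/160 104/ 76 142/ 96 139/ 95 [0.043 0.045 0.046 0.045 1.225]
164 181/140 196/160 166/146 160/145 161/147 161/144 137/126 141/126 145/131 114/101 139/123 140/124 [0.044 0.045 0.049 0.041 0.043]
165 213/184 214/187 169/149 108/ 98 101/ 92  85/ 81  81/ 78  75/ 69  73/ 68 116/102 140/122 141/122 [0.035 0.03  0.04  0.039 0.028]
166 213/184 212/184 213/186 162/142 120/106 104/ 98 109/102 118/106 118/104 139/122 139/121 140/122 [0.021 0.022 0.044 0.04  0.022]
167 138/121 137/119 137/120 117/102 116/102 100/ 92  89/ 86 115/ 99 116/100 123/106 123/106 125/109 [0.022 0.022 0.045 0.04  0.022]
screw scene 228.47222222222223 226.57407407407408 108 [0.65737908 0.02457312 0.00468418]
```

Run:
```python
from h import *
D=[];I=[]
for k in range(8):
    im,d=grab("top"); D.append(pts("top",d)[...,2]); I.append(im.astype(float).mean(2))
D=np.median(D,0); I=np.mean(I,0)
for r in range(164,177): print(r,np.round(D[r,256:265]*1000).astype(int),np.round(I[r,256:265]).astype(int))
```

```text
164 [31 42 43 44 42 42 43 22 22] [157 151 154 152 131 133 137 109 132]
165 [20 32 32 41 42 29 29 19 22] [160 102  97  81  80  70  70 108 132]
166 [21 22 20 42 43 22 22 22 21] [200 153 114 101 106 112 113 131 132]
167 [22 21 21 42 43 22 22 21 21] [130 111 110  96  88 108 110 116 116]
168 [17 15 18 35 39 17 18 19 17] [97 91 87 85 81 87 89 91 90]
169 [16 19 17 18 43 17 18 18 17] [ 90  88  89  63  79  86  89 103 104]
170 [18 18 20 18 41 17 18 18 18] [104  88  89  75  55  84  88 102 103]
171 [18 18 17 18 42 18 16 17 17] [105  92 105  91  57  80 107 108 108]
172 [18 17 16 17 42 16 17 19 15] [112 112 112  96  57  83 112 112 113]
173 [16 17 19 19 40 42 16 17 18] [113 112 113  96  58  83 111 112 112]
174 [16 19 17 17 41 42 17 18 19] [112 112 112  97  58  83 111 112 111]
175 [17 18 18 19 40 42 17 16 16] [113 113 115 115  83  96 118 119 100]
176 [90 89 88 89 89 88 90 90 89] [123 131 148 146 166 176 171 174 176]
```

```bash
M="python3 -m handwheel"
$M '[[[0,0,0,0.06],[0,0,0,0.06],[0,0,0,0.06],[0,0,0,0],[0,0,0,0]]]'
python3 - <<'E'
from h import *
D=[];I=[]
for k in range(6):
    im,d=grab("top"); D.append(pts("top",d)[...,2]); I.append(im.astype(float).mean(2))
D=np.median(D,0); I=np.mean(I,0)
for r in range(165,177): print(r,np.round(D[r,256:265]*1000).astype(int),np.round(I[r,256:265]).astype(int))
# brass nut vs window frame along row
for r in range(196,208,2): print(r," ".join("%d/%d"%(im[r,c,0],im[r,c,2]) for c in range(298,318)))
save(im,"t10.png",(245,150,325,215),9)
E
```

```text
time_s: 41.28
position: [0.5292, -0.1877, 0.1001]
tool_rot: [[0.949, -0.316, 0.002], [-0.316, -0.949, -0.001], [0.002, 0.0, -1.0]]
ft_force: [-1.3, 0.7, 6.7]
grip_width: 0.0126
165 [21 35 33 41 44 29 30 22 20] [160 101  96  81  80  70  84 108 132]
166 [22 22 21 41 41 21 20 21 20] [200 154 114 102 105 112 176 133 133]
167 [20 23 22 42 43 21 23 22 21] [130 110 109  96  88 109 110 116 117]
168 [17 19 17 35 41 19 18 17 18] [96 92 86 85 82 87 89 91 91]
169 [18 18 17 42 39 15 17 18 18] [ 90  89  88  84  80  88  89 103 103]
170 [17 17 18 34 42 19 16 17 18] [104  88  90  72  56  88  89 103 102]
171 [17 17 17 16 42 17 18 17 17] [106  92 106  74  56 107 107 108 109]
172 [18 18 16 18 43 18 17 16 16] [113 112 112  72  55 111 112 112 112]
173 [19 18 17 18 41 17 18 19 18] [113 113 112  86  57 111 112 113 112]
174 [16 19 16 17 41 18 16 16 17] [112 112 112  86  57  98 112 113 111]
175 [17 18 16 18 42 18 16 18 18] [113 114 115  87  75 108 118 119 100]
176 [90 88 90 89 90 91 88 89 90] [124 131 147 141 166 176 171 174 177]
196 219/124 220/125 186/128 143/123 139/122 140/103 141/104 142/104 143/103 125/108 104/91 138/121 141/124 135/99 133/75 134/78 131/75 129/73 134/77 133/75
198 219/126 220/125 185/128 141/122 141/124 144/73 141/52 142/53 141/54 115/55 85/75 140/124 139/124 135/100 126/73 125/73 127/76 126/75 126/74 124/71
200 220/126 219/125 205/129 142/123 140/124 143/73 142/51 143/50 142/51 119/69 71/63 139/125 140/124 131/116 101/91 100/91 104/94 104/94 105/94 107/97
202 220/126 219/126 220/129 145/124 140/122 141/89 142/53 141/51 142/52 125/70 68/59 138/121 142/126 132/116 102/91 97/88 95/86 95/87 93/81 95/83
204 220/130 219/125 219/127 144/123 141/124 141/89 142/54 142/50 144/54 134/56 79/59 123/108 142/125 140/123 113/68 115/67 117/69 117/67 116/68 115/67
206 220/128 218/125 219/125 166/127 142/123 137/123 106/77 112/82 124/93 196/162 110/97 120/108 139/125 138/123 139/82 142/82 143/83 143/81 158/119 69/55
```

View pics/t10.png

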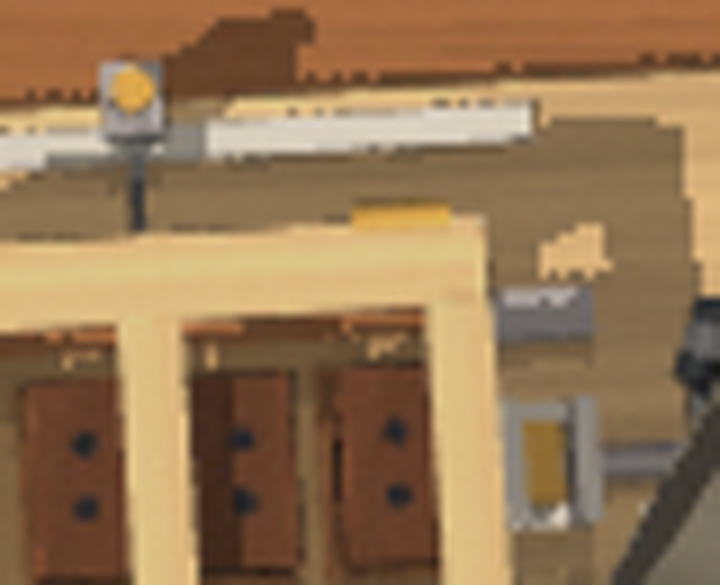

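Blades collinear (crop 138,150–225), and the nut sits against the tray side of its window (gap at 573,465). Releasing and retreating.

```bash
M="python3 -m handwheel"
$M '[[[0,0,0,0],[0,0,0,0],[0,0,0,0],[0,0,0,0]]]' 45 >/dev/null
$M '[[[0,0,-0.02,0],[0,0,-0.03,0],[0,0,-0.04,0],[0,0,-0.04,0],[0,0,0,0]]]' >/dev/null
$M '[[[-0.03,0.02,0,0],[-0.04,0.03,0,0],[-0.04,0.03,0,0],[-0.03,0.02,0,0],[0,0,0,0]]]'
python3 - <<'E'
from h import *
D=[];I=[]
for k in range(4):
    im,d=grab("top"); P=pts("top",d); D.append(P[...,2]); I.append(im.astype(float).mean(2))
Z=np.median(D,0); I=np.mean(I,0)
for r in range(166,176): print(r,np.round(Z[r,258:263]*1000).astype(int),np.round(I[r,257:263]).astype(int))
print("nut row200"," ".join("%d/%d"%(im[200,c,0],im[200,c,2]) for c in range(299,312)))
print("lid z",[(np.round(P[v,u,:2],2),round(Z[v,u],3)) for u,v in((230,218),(262,216),(290,214),(262,182))])
save(im,"t11.png",(195,130,365,250),4.5)
E
```

```text
time_s: 42.75
position: [0.3759, -0.2336, 0.2288]
tool_rot: [[0.948, -0.319, -0.002], [-0.319, -0.948, 0.0], [-0.002, 0.0, -1.0]]
ft_force: [1.0, -0.0, 0.4]
grip_width: 0.0387
166 [23 41 44 23 21] [156 116 104 108 114 180]
167 [22 40 40 21 22] [113 112  98  91 111 112]
168 [18 35 40 16 15] [94 89 88 82 89 92]
169 [16 43 41 17 17] [91 91 87 82 91 90]
170 [17 34 41 20 16] [91 93 74 58 90 92]
171 [16 16 42 17 17] [ 94 108  75  56 109 110]
172 [18 17 41 16 17] [115 115  73  57 114 115]
173 [16 16 42 19 16] [116 116  88  59 114 115]
174 [17 17 41 16 18] [114 116  88  57  99 115]
175 [16 18 42 17 17] [116 118  89  77 110 121]
nut row200 222/127 209/132 148/127 143/128 144/75 146/52 146/53 145/52 123/73 70/60 143/126 144/127 135/119
lid z [(array([0.47, 0.11]), np.float64(0.09)), (array([0.48, 0.02]), np.float64(0.09)), (array([ 0.49, -0.06]), np.float64(0.05)), (array([0.57, 0.02]), np.float64(0.087))]
```

View pics/t11.png

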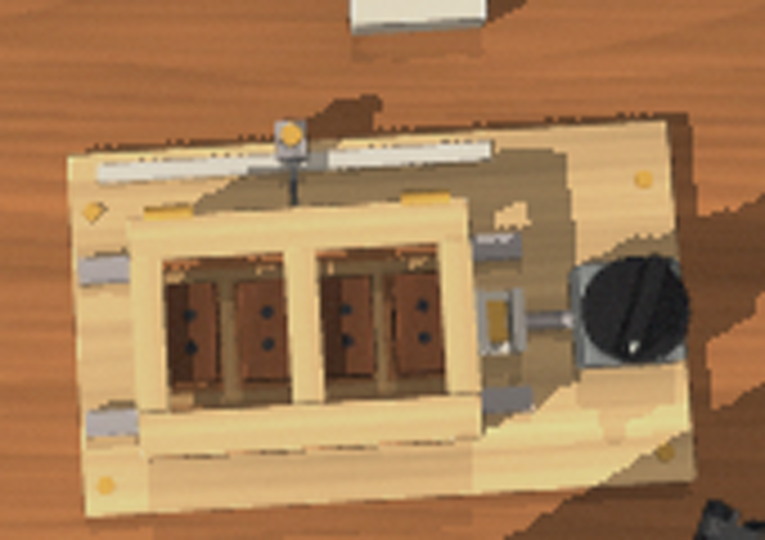

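Unchanged after release: four blocks under the shut lid (crop 165–445, 330), blades in line at (293,185), nut against the tray side of its window (497,320), hand clear. Handing in.

```bash
python3 -c "
from rig import env
print(env.close_job())"
```

```text
the job is handed in; nothing more can be done
None
```

The job is handed in at about 43 s of the 210 s allowed, with every step done in the order asked. No verdict was reported.

- **Blocks:** there were four dark blocks. Each lies flat in its own pocket, with its top at 76–79 mm (76 mm expected). The blue, pink and purple look-alikes, the pot, the plane and the stone were not touched.
- **Lid:** I swung it shut until it met the stop at about 18 N. Its upper face then read 87–90 mm (90 mm expected).
- **Knob:** I turned it 4.4 rad anticlockwise in two grips, taking the pointer about 5 mm past the marker. I then came back 1.63 rad, so the last turning was clockwise.
- **Last pictures, after letting go:**
  - The pointer and marker blades are in line to about 0.3–0.5 mm. One image pixel is 2.9 mm, so that is the limit of this check.
  - The nut sits against the tray side of its window, with the gap of about 4 mm on the knob side.

**Checks that disagreed:**
- An early reading of the overshoot gave 3.4 mm in the image against 5.3 mm from the knob's turn. I turned on by 0.25 rad, and a closer reading then gave about 5 mm.
- The tray's angle read anywhere from 3.3° to 4.3°, which shifts the alignment by about 0.2 mm.
- The scene camera was too coarse to confirm the alignment, and its one reading hinted at a 2 mm difference. I relied on the top camera instead.

I viewed 16 pictures, two over the budget of 14.

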